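# Pack a shoe form snug in its holding jig

### The arm

A 6-joint arm with a two-finger parallel gripper is mounted at the origin on the work surface. World frame = base frame: x ahead of the robot, y to its left, z up, the work surface at z = 0. Lengths are in m, angles in rad, forces in N, time in s.
With the tool pointing down it reaches from about 0.375 to 0.9 m from the base axis. Payload 3.1 kg.
Tool frame: the origin (TCP) lies at the very end of the fingers, on their centre line; the grasp point (between the pads) lies 19 mm behind it (manip.grasp_offset is the distance from the TCP to the grasp point, in m); y points along the fingers, z is the direction in which the jaws open and shut, and the axes are right-handed (so a half turn about y gives the same grasp; the last joint's range is limited). The gripper opens to 85 mm and grips with 20 to 120 N. Pads are 22 mm wide; open, the fingers measure 114 mm over their backs; the gripper's body (76 mm by 85 mm) begins 54 mm behind the grasp point. The pads swing forward as they close: fully open they stand 13 mm farther back than shut.
Start: joints at [-1.504, 0.527, 1.433, -0, 1.181, -0.178], TCP at [0.152, -0.606, 0.231] pointing down, gripper open.
Joint ranges: [-3.08, 3.08], [-0.75, 2.2], [0.22, 2.44], [-1.43, 4.57], [0, 2.65], [-2.85, 2.85]. Speed limits (rad/s): [2.79, 2.79, 3.14, 3.14, 3.14, 3.14].

### API

Orientations are given as a unit quaternion [x, y, z, w].
In Python, from station import manip gives the robot as it stands.
- The arm moves only by the tool apply_moves, never from a script. Its argument "motion" is a list of rows, each a list of 5 numbers: the finger opening in mm, from 0 to 85.4, then the shift along the tool's x, y, z in units of 30 mm (1.0 is 30 mm), then the turn about the tool's y in units of 10 degrees (1.0 is 10 degrees). In form: [[fingers, x, y, z, twist], ...]. A call has 1 to 12 rows; each row is the pose to reach, as a shift and turn from the pose commanded when the call began, along the tool's axes at that moment; what a row does not reach only later rows make up. A row lasts 1/8 s, in which the tool goes at most 62.5 mm and 10.7 degrees, less where a joint would pass 70% of its speed; a pose out of reach is approached as far as the arm can. A call with a gripper value outside its range is refused whole. The fingers move at their own pace and stop on an object; "squeeze" is the grip in N (left out, the last holds). Time passes only in rows, so rows that repeat a pose let the fingers close. It gives the time, the measured TCP pose, the force and the opening at its end, in the units of the state.
- manip.sense(): the state, without advancing time (a new reading comes with each control period).
- manip.snapshot(name): name is "side" or "top" or "wrist"; returns the picture (420x560x3 uint8, red, green, blue); there is no depth.
- manip.get_calibration(name): a dict with "intrinsics" (3x3 intrinsics, pixels), "dist_coeffs" ([k1, k2, p1, p2, k3] as OpenCV has them; the pictures are not rectified), "extrinsics" (4x4, takes a point from camera to world coordinates). Camera axes: x right, y up, looking along -z (the intrinsics and any distortion apply to the point x, -y, -z); pixel columns grow to the right and rows downward; lengths in m; the calibration is good to about 2 mm. A picture is of the moment at which its call begins: read the wrist's pose just before it. get_calibration takes no time and is no camera call; for the wrist camera it gives the pose at the moment of the call.
- manip.sign_off(): hands the job in, once; it reports no verdict.
The state is a dict: "t": time; "q": joint angles; "qd": joint speeds; "tau": joint torques, N m; "tcp_pos": TCP position; "tool_rot": TCP orientation; "force": force on the tool from outside, world axes, zero at the start; "ft_torque": the same for the moment, N m; "finger_gap": opening from 0.0 (shut) to 1.0 (fully open).
Only numpy, scipy, OpenCV 4.12 (cv2) and the standard library are available. Lean on these libraries where they do the work, as an engineer would, in place of code of your own. Each camera call takes 0.05 s, during which the arm holds its last target.

### The job

The shoe form sits loose in the cobbler's jig, and how far back the spring pad behind it is set cannot be seen. Slide the orange packing plates, one at a time, into the slot between the aluminium fence and the form's wooden block, each fully home against the back wall, and stop as soon as the form feels snug, squeezed between plates and spring pad. Leave the plates you do not need standing or lying on the bench in front of the jig, and leave the spool, jar and hammer alone.

Things in the scene. Friction and masses are not known exactly. Their poses are not given: they have to be found in the camera images.
- jig: Fixed holding jig on the bench. Origin: bench height, on the aluminium fence's inner face at the slot's mouth. y points into the slot, x across it from fence to form and blue hood. Fence: x -20 to 0, y 0 to 120, 28 mm high, mouth flared 8 mm over the first 16 mm. Keeper bar that holds the form in: x 68 to 130, y -16 to -2, 14 mm high. The slot's floor is the bench.
- home (a point): Centre of a first plate that is fully home against the fence: x 7, y 55, 18 mm up in the jig's frame (next plates 14 mm further in x each). A plate fully home has its nose on the back wall (face at y 120 mm, x -20 to 130, 28 mm high) and its tail sticking 10 mm out of the mouth. Axes as the jig's.
- hood (a point): Top centre of the blue hood: x 130 to 220, y -15 to 135, 34 mm high. In it, unseen, a spring pad faces the fence. With the form just touching the pad the slot is 9 to 38 mm wide, so 1 to 3 plates are needed. The pad yields at 8 N, rising to 9.5 N over its 15 mm travel: the snug plate drags at 4 N or more all the way (up to 25 N as its nose wedges in), a loose one under 2 N after its nose is in.
- form_face (a point): Green shoe form, top 71 mm up, on a loose wooden block 80 (x) by 112 (y) by 36 mm high, 0.35 kg, with a tongue reaching under the hood. Point: middle of the block's flat face towards the fence, 18 mm up; axes as the jig's. That face's edge at the mouth is chamfered 14 mm deep over 34 mm, so a plate's nose gets in and pushes the block aside even where it touches the fence or the plate before.
- plate0_c (a point): Orange packing plate standing on its long edge on the bench: 14 mm thick (its x), 130 long (y), 36 high, 90 g. Point: its centre, half-way up. Its +y end is a wedge nose, tapering over the last 22 mm to a 5 mm tip; the tail is square. All four are alike and start out in front of the mouth, nose towards the jig, 35 mm or more clear between neighbours.
- plate1_c (a point): An orange packing plate, the same as plate0_c; this point is its centre, half-way up.
- plate2_c (a point): An orange packing plate, the same as plate0_c; this point is its centre, half-way up.
- plate3_c (a point): An orange packing plate, the same as plate0_c; this point is its centre, half-way up.
- spool: Bystander: red thread spool, 60 mm across, 87 mm high; origin at the centre of its underside.
- polish: Bystander: jar, 72 mm across, 60 mm high; origin at the centre of its underside.
- hammer: Bystander: hammer lying on the bench, 220 mm long along its x; origin on its underside.
Not all that is in view belongs to the job. What is shaped like the part that bears plate2_c but blue or yellow is not meant. What is shaped like the part that bears plate0_c but pink is not meant.

How it is judged:
On the way:
1. a first packing plate is fully home in the slot (((y of plate0_c in the frame of jig between 0.05 and 0.06 m and x of plate0_c in the frame of jig between 0.003 and 0.045 m and height (world z) of plate0_c below 0.024 m and angle between the y axis of plate0_c and the y axis of jig, either way round below 0.12 rad and angle between plate0_c's own z axis and vertical below 0.15 rad) or (y of plate1_c in the frame of jig between 0.05 and 0.06 m and x of plate1_c in the frame of jig between 0.003 and 0.045 m and height (world z) of plate1_c below 0.024 m and angle between the y axis of plate1_c and the y axis of jig, either way round below 0.12 rad and angle between plate1_c's own z axis and vertical below 0.15 rad) or (y of plate2_c in the frame of jig between 0.05 and 0.06 m and x of plate2_c in the frame of jig between 0.003 and 0.045 m and height (world z) of plate2_c below 0.024 m and angle between the y axis of plate2_c and the y axis of jig, either way round below 0.12 rad and angle between plate2_c's own z axis and vertical below 0.15 rad) or (y of plate3_c in the frame of jig between 0.05 and 0.06 m and x of plate3_c in the frame of jig between 0.003 and 0.045 m and height (world z) of plate3_c below 0.024 m and angle between the y axis of plate3_c and the y axis of jig, either way round below 0.12 rad and angle between plate3_c's own z axis and vertical below 0.15 rad))), for 0.1 s.
At the end, for the whole second after the job is handed in: A plate that is fully home presses on the form's block with more than 3 N. Every plate is fully home in the slot (centre within 5 mm of its home depth, upright) or on the bench in front (centre more than 60 mm before the mouth). The form is upright in the jig, all at rest ((((y of plate0_c in the frame of jig between 0.05 and 0.06 m and x of plate0_c in the frame of jig between 0.003 and 0.045 m and height (world z) of plate0_c below 0.024 m and angle between the y axis of plate0_c and the y axis of jig, either way round below 0.12 rad and angle between plate0_c's own z axis and vertical below 0.15 rad) and contact force between plate0 and form above 3 N) or ((y of plate1_c in the frame of jig between 0.05 and 0.06 m and x of plate1_c in the frame of jig between 0.003 and 0.045 m and height (world z) of plate1_c below 0.024 m and angle between the y axis of plate1_c and the y axis of jig, either way round below 0.12 rad and angle between plate1_c's own z axis and vertical below 0.15 rad) and contact force between plate1 and form above 3 N) or ((y of plate2_c in the frame of jig between 0.05 and 0.06 m and x of plate2_c in the frame of jig between 0.003 and 0.045 m and height (world z) of plate2_c below 0.024 m and angle between the y axis of plate2_c and the y axis of jig, either way round below 0.12 rad and angle between plate2_c's own z axis and vertical below 0.15 rad) and contact force between plate2 and form above 3 N) or ((y of plate3_c in the frame of jig between 0.05 and 0.06 m and x of plate3_c in the frame of jig between 0.003 and 0.045 m and height (world z) of plate3_c below 0.024 m and angle between the y axis of plate3_c and the y axis of jig, either way round below 0.12 rad and angle between plate3_c's own z axis and vertical below 0.15 rad) and contact force between plate3 and form above 3 N)) and ((y of plate0_c in the frame of jig between 0.05 and 0.06 m and x of plate0_c in the frame of jig between 0.003 and 0.045 m and height (world z) of plate0_c below 0.024 m and angle between the y axis of plate0_c and the y axis of jig, either way round below 0.12 rad and angle between plate0_c's own z axis and vertical below 0.15 rad) or (y of plate0_c in the frame of jig below -0.06 m and height (world z) of plate0_c below 0.024 m)) and ((y of plate1_c in the frame of jig between 0.05 and 0.06 m and x of plate1_c in the frame of jig between 0.003 and 0.045 m and height (world z) of plate1_c below 0.024 m and angle between the y axis of plate1_c and the y axis of jig, either way round below 0.12 rad and angle between plate1_c's own z axis and vertical below 0.15 rad) or (y of plate1_c in the frame of jig below -0.06 m and height (world z) of plate1_c below 0.024 m)) and ((y of plate2_c in the frame of jig between 0.05 and 0.06 m and x of plate2_c in the frame of jig between 0.003 and 0.045 m and height (world z) of plate2_c below 0.024 m and angle between the y axis of plate2_c and the y axis of jig, either way round below 0.12 rad and angle between plate2_c's own z axis and vertical below 0.15 rad) or (y of plate2_c in the frame of jig below -0.06 m and height (world z) of plate2_c below 0.024 m)) and ((y of plate3_c in the frame of jig between 0.05 and 0.06 m and x of plate3_c in the frame of jig between 0.003 and 0.045 m and height (world z) of plate3_c below 0.024 m and angle between the y axis of plate3_c and the y axis of jig, either way round below 0.12 rad and angle between plate3_c's own z axis and vertical below 0.15 rad) or (y of plate3_c in the frame of jig below -0.06 m and height (world z) of plate3_c below 0.024 m)) and angle between form_face's own z axis and vertical below 0.1 rad and y of form_face in the frame of jig between 0.05 and 0.07 m and linear speed of each of form, plate0, plate1, plate2, plate3 below 0.01 m/s); the robot touches nothing.
It fails at once if a bystander (spool, jar, hammer) is moved by more than 25 mm (distance of any of spool, polish, hammer from where it was at the start of the episode above 0.025 m).
It fails at once if two plates are part-way into the slot at once (they go in one at a time) (((y of plate0_c in the frame of jig between -0.045 and 0.035 m and x of plate0_c in the frame of jig between -0.005 and 0.055 m) and (y of plate1_c in the frame of jig between -0.045 and 0.035 m and x of plate1_c in the frame of jig between -0.005 and 0.055 m)) or ((y of plate0_c in the frame of jig between -0.045 and 0.035 m and x of plate0_c in the frame of jig between -0.005 and 0.055 m) and (y of plate2_c in the frame of jig between -0.045 and 0.035 m and x of plate2_c in the frame of jig between -0.005 and 0.055 m)) or ((y of plate0_c in the frame of jig between -0.045 and 0.035 m and x of plate0_c in the frame of jig between -0.005 and 0.055 m) and (y of plate3_c in the frame of jig between -0.045 and 0.035 m and x of plate3_c in the frame of jig between -0.005 and 0.055 m)) or ((y of plate1_c in the frame of jig between -0.045 and 0.035 m and x of plate1_c in the frame of jig between -0.005 and 0.055 m) and (y of plate2_c in the frame of jig between -0.045 and 0.035 m and x of plate2_c in the frame of jig between -0.005 and 0.055 m)) or ((y of plate1_c in the frame of jig between -0.045 and 0.035 m and x of plate1_c in the frame of jig between -0.005 and 0.055 m) and (y of plate3_c in the frame of jig between -0.045 and 0.035 m and x of plate3_c in the frame of jig between -0.005 and 0.055 m)) or ((y of plate2_c in the frame of jig between -0.045 and 0.035 m and x of plate2_c in the frame of jig between -0.005 and 0.055 m) and (y of plate3_c in the frame of jig between -0.045 and 0.035 m and x of plate3_c in the frame of jig between -0.005 and 0.055 m))).
It fails at once if the form is lifted or tipped (angle between form_face's own z axis and vertical above 0.3 rad or height (world z) of form_face above 0.05 m).
It also fails if it takes over 61 s, if anything falls off the work surface, if the arm or the gripper's body presses on something with over 40 N, if the wrist force passes 120 N, or if a joint passes its speed limit or range.

## Working session

There is one attempt and no reset: what is moved stays moved. The work goes in short steps, Python scripts to look and compute and a tool call to move; the robot and the scene stay as the last step left them, time stands still between calls to the robot, and variables do not carry over. Pictures are saved under pics/ and viewed, and the job is handed in when it is done.

Besides the shell and the picture viewer there is one more tool, called after ">>>" by a JSON object that holds its "api" and its "payload". apply_moves: Moves the arm, as the interface text tells. Its arguments: {"type":"object","properties":{"motion":{"type":"array"},"squeeze":{"type":"number"}},"required":["motion"]}

```bash
ls; mkdir -p pics; python3 - <<'E'
from station import manip
import cv2
s=manip.sense();print(s)
for n in ("side","top","wrist"):
    c=manip.get_calibration(n);print(n,c)
    cv2.imwrite(f"pics/{n}0.png",manip.snapshot(n)[:,:,::-1])
E
```

```text
pics
{'t': 0.0, 'q': array([-1.50350006e+00,  5.28450377e-01,  1.43389544e+00, -3.21545440e-06,
        1.18140148e+00, -1.78489257e-01]), 'qd': array([-0.00042338, -0.00027982,  0.00040222, -0.00158009, -0.00316154,
        0.00075574]), 'tau': array([-1.94138542e-03, -4.42357349e+01, -1.78025419e+01, -2.78303114e-04,
        8.54203856e-03,  5.17500879e-06]), 'tcp_pos': array([ 0.15205949, -0.60548575,  0.2303455 ]), 'tool_rot': array([-0.08663884,  0.70253412, -0.70101279,  0.0867214 ]), 'force': array([-0.77407041, -0.32427374, -0.18932496]), 'ft_torque': array([-0.08696572, -0.0383685 , -0.00457667]), 'finger_gap': 1.0017365736698205}
side {'intrinsics': array([[420.11710716,   0.        , 276.10744912],
       [  0.        , 420.11710716, 205.31094353],
       [  0.        ,   0.        ,   1.        ]]), 'dist_coeffs': array([0.01267995, 0.        , 0.        , 0.        , 0.        ]), 'extrinsics': array([[-0.92959648,  0.23882003, -0.28074076,  0.25076934],
       [-0.3684922 , -0.58567192,  0.72194315,  0.80184831],
       [ 0.00799251,  0.77456659,  0.63244187,  0.7623496
[... 414 characters left out ...]
0.99994721,  0.00530061, -0.00880236,  0.01560512],
       [-0.00834071,  0.08158392,  0.99663158,  1.11177663],
       [ 0.        ,  0.        ,  0.        ,  1.        ]])}
wrist {'intrinsics': array([[370.58159826,   0.        , 278.99802332],
       [  0.        , 370.58159826, 212.63454577],
       [  0.        ,   0.        ,   1.        ]]), 'dist_coeffs': array([-0.09673878,  0.        ,  0.        ,  0.        ,  0.        ]), 'extrinsics': array([[ 0.24312748,  0.92159733,  0.30256798,  0.23016773],
       [-0.96999252,  0.23160123,  0.0739958 , -0.58724975],
       [-0.00188079, -0.31147909,  0.95025114,  0.37419149],
       [ 0.        ,  0.        ,  0.        ,  1.        ]])}
```

View pics/top0.png

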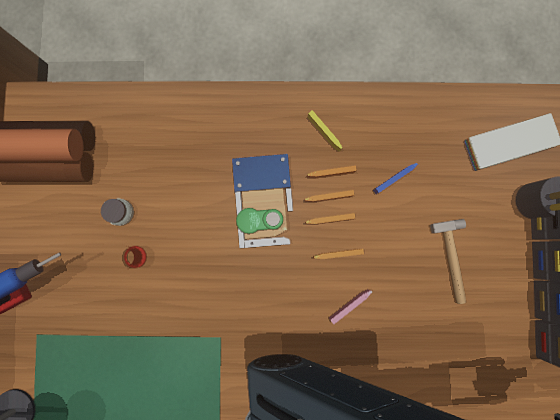

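View pics/side0.png

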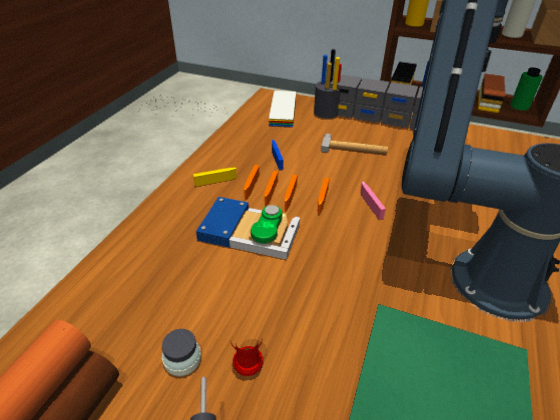

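View pics/wrist0.png

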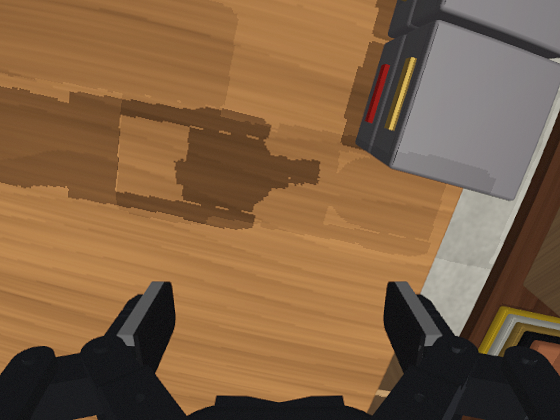

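```bash
cat > h.py <<'E'
import numpy as np, cv2
from station import manip
from scipy.spatial.transform import Rotation as R
def ray(c,uv):
    K,d,E=c['intrinsics'],np.array(c['dist_coeffs']),c['extrinsics']
    p=cv2.undistortPoints(np.array(uv,float).reshape(-1,1,2),K,d).reshape(-1,2)
    v=np.c_[p[:,0],-p[:,1],-np.ones(len(p))]@E[:3,:3].T
    return E[:3,3],v
def onplane(c,uv,z):
    o,v=ray(c,uv); return o+v*((z-o[2])/v[:,2])[:,None]
def proj(c,P):
    K,d,E=c['intrinsics'],np.array(c['dist_coeffs']),c['extrinsics']
    q=(np.atleast_2d(P)-E[:3,3])@E[:3,:3]; q=q*[1,-1,-1]
    return cv2.projectPoints(q,np.zeros(3),np.zeros(3),K,d)[0].reshape(-1,2)
E
python3 - <<'E'
from h import *
im=cv2.imread('pics/top0.png');c=manip.get_calibration('top')
cv2.imwrite('pics/topcrop0.png',cv2.resize(im[140:270,225:375],None,fx=5,fy=4.6,interpolation=cv2.INTER_CUBIC) if 0 else cv2.resize(im[140:270,225:375],None,fx=4.5,fy=4.5,interpolation=cv2.INTER_CUBIC))
hsv=cv2.cvtColor(im,cv2.COLOR_BGR2HSV)
print(hsv[171,330],hsv[218,330],hsv[230,350])
m=cv2.inRange(hsv,(8,180,150),(18,255,255))[150:275,295:380]
m=cv2.inRange(hsv,(8,190,185),(18,255,255)); m[:150]=0;m[275:]=0;m[:,:295]=0;m[:,380:]=0
n,l,st,ce=cv2.connectedComponentsWithStats(m)
for i in range(1,n):
    if st[i,4]>60:
        ys,xs=np.where(l==i)
        r=cv2.minAreaRect(np.c_[xs,ys].astype(np.float32));print(st[i],r)
        b=cv2.boxPoints(r); print(onplane(c,b,0.036).round(4)[:,:2].tolist(), onplane(c,[r[0]],0.036).round(4))
E
```

```text
[ 16 154 187] [ 17 149 187] [ 14 137 147]
```

View pics/topcrop0.png

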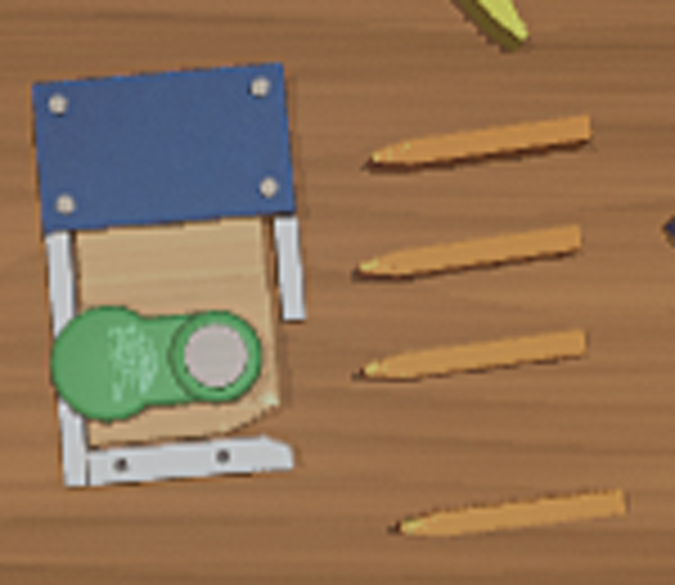

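```bash
cat > seg.py <<'E'
from h import *
def plates(im,c,box,z=0.036,lo=(12,138,168),hi=(24,255,255),amin=80):
    hsv=cv2.cvtColor(im,cv2.COLOR_BGR2HSV)
    m=cv2.inRange(hsv,lo,hi); k=np.zeros_like(m);x0,x1,y0,y1=box;k[y0:y1,x0:x1]=255;m&=k
    m=cv2.morphologyEx(m,cv2.MORPH_OPEN,np.ones((2,2),np.uint8))
    n,l,st,ce=cv2.connectedComponentsWithStats(m);out=[]
    for i in range(1,n):
        if st[i,4]>amin:
            ys,xs=np.where(l==i)
            r=cv2.minAreaRect(np.c_[xs,ys].astype(np.float32));b=cv2.boxPoints(r)
            P=onplane(c,b,z)[:,:2]
            e=[np.linalg.norm(P[1]-P[0]),np.linalg.norm(P[2]-P[1])]
            d=(P[1]-P[0]) if e[0]>e[1] else (P[2]-P[1]); d*=np.sign(d[1])
            print(st[i],'ctr',onplane(c,[r[0]],z)[0].round(4),'len',np.round(sorted(e),4),'dir(deg from +y, ccw)',round(np.degrees(np.arctan2(-d[0],d[1])),2))
    return m
E
python3 - <<'E'
from seg import *
im=cv2.imread('pics/top0.png');c=manip.get_calibration('top')
m=plates(im,c,(298,380,155,275))
cv2.imwrite('pics/m0.png',cv2.resize(m[140:270,225:375],None,fx=4.5,fy=4.5))
def px(x,y): return (225+x/4.5,140+y/4.5)
print('fence top front outer/ inner corners etc z=.028')
for nme,p,z in [('fence mouth far edge(outer)',(293,468),.028),('fence mouth flare tip',(290,447),.028),('fence inner at flare start',(270,436),.028),('fence inner at back',(88,450),.028),('hood TL',(34,84),.034),('TR',(282,64),.034),('BR',(294,211),.034),('BL',(45,231),.034),('keeper front end',(285,321),.014),('keeper front r',(304,319),.014),('back wall outer',(67,486),.028)]:
    print(nme,onplane(c,[px(*p)],z)[0].round(4))
E
```

```text
[310 167  47  10 229] ctr [ 0.6904 -0.1264  0.036 ] len [0.0133 0.1244] dir(deg from +y, ccw) 8.52
[310 191  45  11 228] ctr [ 0.6254 -0.1237  0.036 ] len [0.0135 0.1181] dir(deg from +y, ccw) 8.48
[312 214  44  11 231] ctr [ 0.5646 -0.1267  0.036 ] len [0.0139 0.1153] dir(deg from +y, ccw) 8.01
[320 250  45  10 220] ctr [ 0.4714 -0.1487  0.036 ] len [0.013  0.1157] dir(deg from +y, ccw) 7.17
fence top front outer/ inner corners etc z=.028
fence mouth far edge(outer) [ 0.4989 -0.0134  0.028 ]
fence mouth flare tip [ 0.5112 -0.0116  0.028 ]
fence inner at flare start [5.175e-01 1.000e-04 2.800e-02]
fence inner at back [0.5087 0.1068 0.028 ]
hood TL [0.7249 0.141  0.034 ]
TR [ 0.7375 -0.006   0.034 ]
BR [ 0.6497 -0.0134  0.034 ]
BL [0.6371 0.1332 0.034 ]
keeper front end [ 0.5864 -0.0087  0.014 ]
keeper front r [ 0.5876 -0.0201  0.014 ]
back wall outer [0.4876 0.1188 0.028 ]
```

View pics/m0.png

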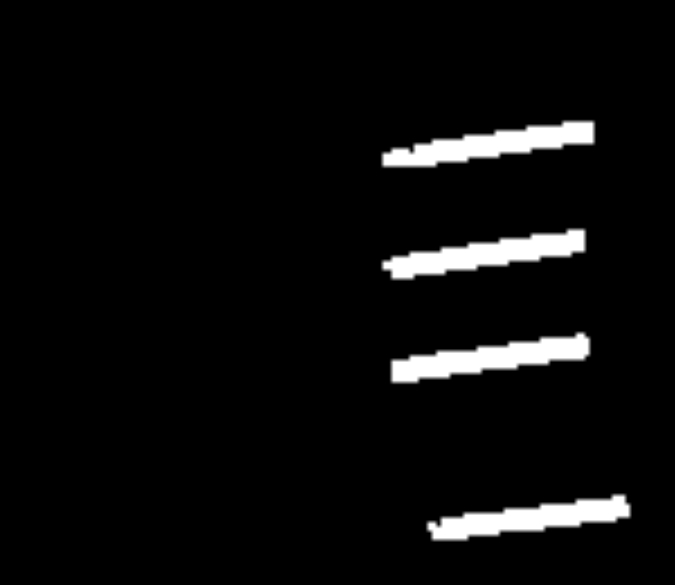

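```bash
cat > mv.py <<'E'
from h import *
import sys
th=np.radians(4.8)
def goal(x,y,z,yaw):
    """print row units to TCP target; yaw deg: direction (ccw from world +y) that the plate length has; jaw along yaw-90"""
    s=manip.sense();M=R.from_quat(s['tool_rot']).as_matrix()
    d=(np.array([x,y,z])-s['tcp_pos'])@M/0.03
    jz=M[:,2]; cur=np.degrees(np.arctan2(jz[1],jz[0])) # jaw dir from +x ccw
    dy=(yaw-cur+90)%180-90  # ccw world turn wanted
    print('tcp',s['tcp_pos'].round(4),'jaw',round(cur,2),'tilt',M[:,1].round(4),'shift',d.round(3),'twist',round(-dy/10*np.sign(-M[2,1]),3),'F',s['force'].round(2),'gap',round(s['finger_gap']*85.4,1),'t',s['t'],'q6',s['q'][5].round(3))
if __name__=='__main__': goal(*map(float,sys.argv[1:5]))
E
python3 mv.py 0.55 -0.19 0.25 5; python3 -c "
from h import *
s=manip.sense();print(R.from_quat(s['tool_rot']).as_matrix().round(3)); E=manip.get_calibration('wrist')['extrinsics'];M=R.from_quat(s['tool_rot']).as_matrix();print(((E[:3,3]-s['tcp_pos'])@M).round(3),(M.T@E[:3,2]).round(3))"
```

```text
tcp [ 0.1521 -0.6057  0.2306] jaw -75.92 tilt [-1.0e-04  1.7e-03 -1.0e+00] shift [-16.238  -0.627 -10.212] twist -8.092 F [ 0.35  0.12 -0.15] gap 85.3 t 0.15 q6 -0.179
[[-0.97  -0.     0.243]
 [-0.243  0.002 -0.97 ]
 [-0.    -1.    -0.002]]
[-0.08  -0.144  0.001] [-0.312 -0.95   0.   ]
```

```bash
python3 mv.py 0.55 -0.05 0.25 5|cut -c1-160
```

```text
tcp [ 0.1521 -0.6057  0.2306] jaw -75.92 tilt [-1.0e-04  1.7e-03 -1.0e+00] shift [-17.373  -0.619 -14.738] twist -8.092 F [ 0.35  0.12 -0.15] gap 85.3 t 0.15 q6
```

>>> {"api": "apply_moves", "payload": {"motion": [[40, -1.5, -0.05, -1.3, -0.7], [40, -3, -0.1, -2.6, -1.4], [40, -4.5, -0.2, -3.9, -2.1], [40, -6, -0.3, -5.2, -2.8], [40, -7.5, -0.4, -6.5, -3.5], [40, -9, -0.5, -7.8, -4.2], [40, -10.5, -0.6, -9, -4.9], [40, -12, -0.6, -10.2, -5.6], [40, -13.5, -0.6, -11.5, -6.3], [40, -15, -0.6, -12.8, -7], [40, -16.5, -0.6, -14, -7.6], [40, -17.4, -0.62, -14.7, -8.1]]}}

```text
t: 1.65
tcp_pos: [0.5521, -0.0489, 0.2497]
tool_rot: [-0.523, 0.476, -0.476, 0.523]
force: [0.2, -0.1, 0.1]
finger_gap: 0.463
```

>>> {"api": "apply_moves", "payload": {"motion": [[40, 0, 0, 0, 0], [40, 0, 0, 0, 0]]}}

```text
t: 1.9
tcp_pos: [0.5504, -0.0517, 0.2495]
tool_rot: [0.522, -0.478, 0.477, -0.521]
force: [1.0, 0.8, -0.4]
finger_gap: 0.468
```

```bash
python3 - <<'E'
from h import *
import pickle
s=manip.sense();c=manip.get_calibration('wrist');im=manip.snapshot('wrist')[:,:,::-1]
cv2.imwrite('pics/w1.png',im);pickle.dump((s,c),open('w1.pkl','wb'))
im=manip.snapshot('top')[:,:,::-1];cv2.imwrite('pics/top1.png',im)
E
python3 mv.py 0.55 -0.05 0.25 5
```

```text
tcp [ 0.5503 -0.0524  0.2497] jaw 4.98 tilt [-1.e-03 -1.e-04 -1.e+00] shift [-0.079 -0.009 -0.002] twist -0.002 F [ 0.9  -0.68 -0.14] gap 39.8 t 2.0 q6 -0.384
```

View pics/w1.png

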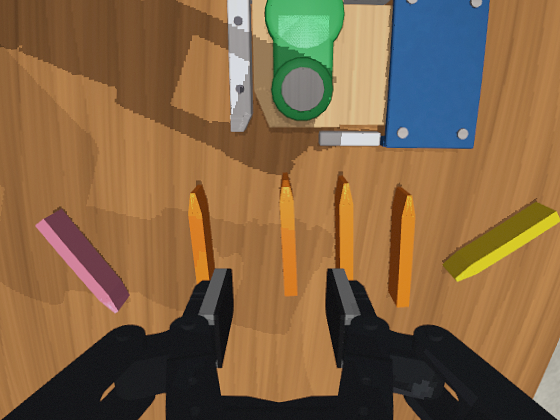

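```bash
python3 - <<'E'
import cv2
im=cv2.imread('pics/w1.png')
cv2.imwrite('pics/w1a.png',cv2.resize(im[0:160,215:400],None,fx=3.7,fy=3.7,interpolation=cv2.INTER_CUBIC))
cv2.imwrite('pics/w1b.png',cv2.resize(im[165:325,170:430],None,fx=3,fy=3,interpolation=cv2.INTER_CUBIC))
E
```

```text
(no output)
```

View pics/w1a.png

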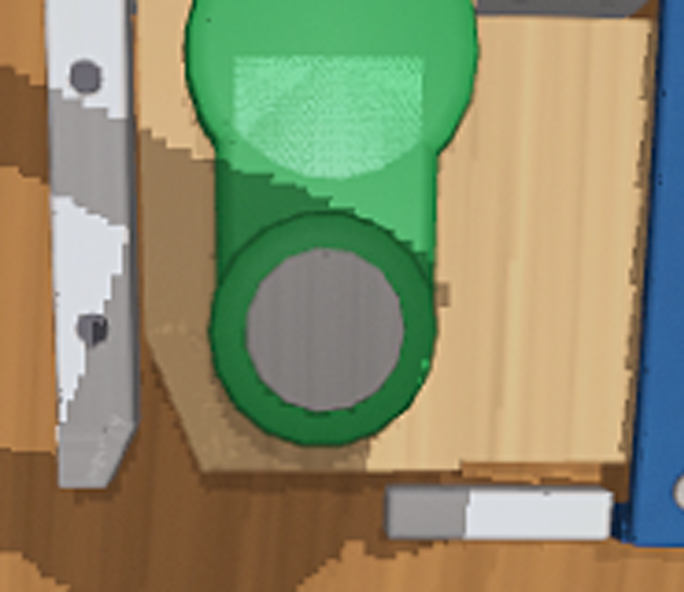

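View pics/w1b.png

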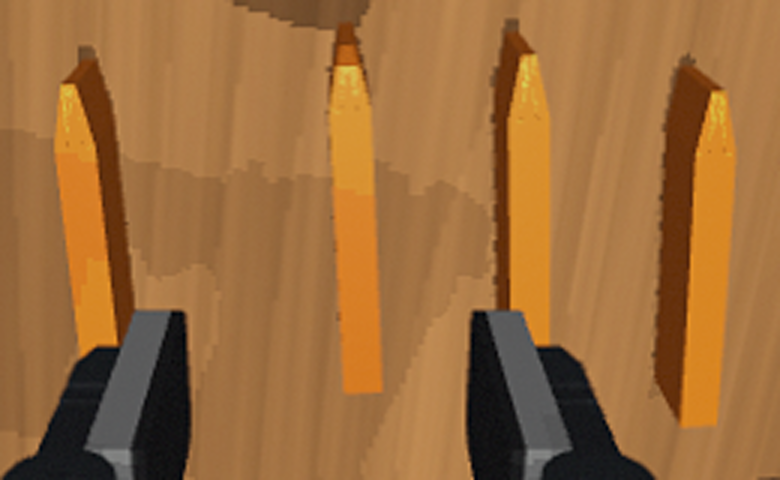

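```bash
python3 - <<'E'
from h import *
import pickle
s,c=pickle.load(open('w1.pkl','rb'))
def A(x,y,z): return onplane(c,[(215+x/3.7,y/3.7)],z)[0,:2]
def B(x,y,z=.036): return onplane(c,[(170+x/3,165+y/3)],z)[0,:2]
th=np.radians(4.8)
for th in np.radians([4.8]):
  ex=np.array([np.cos(th),np.sin(th)]);ey=np.array([-ex[1],ex[0]])
  for n,p,z,j in [('flare tip',(107,488),.028,(-8,0)),('outer',(58,488),.028,(-20,0)),('flare start',(136,425),.028,(0,16)),('keeper TL',(388,487),.014,(68,-2)),('keeper BL',(388,537),.014,(68,-16)),('keeper BR',(610,540),.014,(130,-16))]:
    w=A(*p,z); o=w-ex*j[0]/1e3-ey*j[1]/1e3; print(n,w.round(4),'origin',o.round(4))
a,b=A(47,2,.028),A(58,488,.028);d=a-b;print('fence outer yaw',np.degrees(np.arctan2(-d[0],d[1])))
a,b=A(388,487,.014),A(612,488,.014);d=b-a;print('keeper yaw',np.degrees(np.arctan2(d[1],d[0])))
for n,t,nn in [('P0',None,(68,84)),('P1',(363,392),(347,66)),('P2',None,(529,56)),('P3',(698,426),(719,91))]:
    q=B(*nn); print(n,'nose',q.round(4))
    if t: r=B(*t);d=q-r;print('  tail',r.round(4),'len',np.linalg.norm(d).round(4),'yaw',np.degrees(np.arctan2(-d[0],d[1])).round(2),'ctr',((q+r)/2).round(4))
im=cv2.imread('pics/top1.png');ct=manip.get_calibration('top')
# block edges
o=np.array([.5186,-.011]);
for p in [(147,330),(203,470),(140,135),(627,460)]:
    w=A(*p,.036)-o;print('block',np.dot(w,ex).round(4),np.dot(w,ey).round(4))
E
```

```text
flare tip [ 0.5127 -0.0129] origin [ 0.5206 -0.0122]
outer [ 0.4998 -0.014 ] origin [ 0.5197 -0.0123]
flare start [0.5192 0.004 ] origin [ 0.5205 -0.012 ]
keeper TL [ 0.5879 -0.0074] origin [ 0.52   -0.0111]
keeper BL [ 0.5895 -0.0209] origin [ 0.5204 -0.0107]
keeper BR [ 0.6511 -0.0159] origin [ 0.5203 -0.0108]
fence outer yaw 4.631395600661238
keeper yaw 5.277843330221004
P0 nose [ 0.4656 -0.0767]
P1 nose [ 0.558  -0.0624]
  tail [ 0.5754 -0.1843] len 0.1231 yaw 8.11 ctr [ 0.5667 -0.1233]
P2 nose [ 0.6176 -0.0536]
P3 nose [ 0.6837 -0.0596]
  tail [ 0.7025 -0.1889] len 0.1306 yaw 8.28 ctr [ 0.6931 -0.1242]
block 0.0055 0.0387
block 0.0194 0.004
block 0.0043 0.0847
block 0.1285 0.0077
```

```bash
python3 mv.py 0.573 -0.167 0.010 8.2
```

```text
tcp [ 0.5503 -0.0524  0.2497] jaw 4.98 tilt [-1.e-03 -1.e-04 -1.e+00] shift [3.873 7.991 0.431] twist -0.322 F [ 0.9  -0.68 -0.14] gap 39.8 t 2.0 q6 -0.384
```

>>> {"api": "apply_moves", "payload": {"motion": [[40, 1.3, 1.5, 0.15, -0.1], [40, 2.6, 3, 0.3, -0.2], [40, 3.87, 4.5, 0.43, -0.32], [40, 3.87, 6, 0.43, -0.32], [40, 3.87, 7.2, 0.43, -0.32], [40, 3.87, 8, 0.43, -0.32], [40, 3.87, 8, 0.43, -0.32], [12, 3.87, 8, 0.43, -0.32], [8, 3.87, 8, 0.43, -0.32], [8, 3.87, 8, 0.43, -0.32]], "squeeze": 60}}

```text
t: 3.25
tcp_pos: [0.5752, -0.1666, 0.0114]
tool_rot: [-0.535, 0.462, -0.464, 0.535]
force: [-0.7, -1.3, 4.4]
finger_gap: 0.151
```

```bash
python3 mv.py 0.573 -0.167 0.010 8.2; python3 - <<'E'
from h import *
cv2.imwrite('pics/w2.png',manip.snapshot('wrist')[:,:,::-1])
E
```

```text
tcp [ 0.5752 -0.1666  0.0114] jaw 8.29 tilt [ 0.0025 -0.0015 -1.    ] shift [ 0.004  0.047 -0.074] twist 0.009 F [-0.67 -1.3   4.44] gap 12.9 t 3.25 q6 -0.613
```

View pics/w2.png

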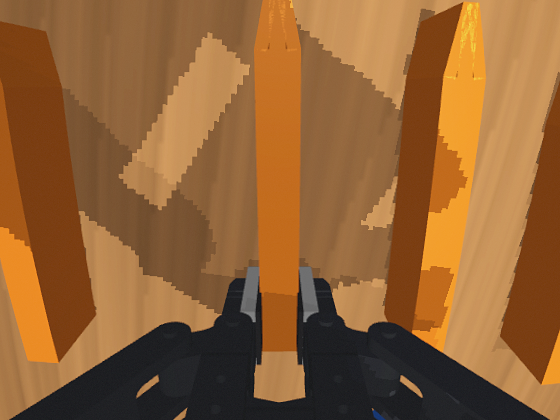

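```bash
cat > tail.py <<'E'
from h import *
import sys
# args: col row z -> world & jig coords, relative to tcp
c=manip.get_calibration('wrist');s=manip.sense()
o=np.array([.5202,-.0115]);th=np.radians(4.8);ex=np.array([np.cos(th),np.sin(th)]);ey=np.array([-ex[1],ex[0]])
M=R.from_quat(s['tool_rot']).as_matrix()
a=list(map(float,sys.argv[1:]))
for i in range(0,len(a),3):
    p=onplane(c,[a[i:i+2]],a[i+2])[0];w=p[:2]-o
    print('world',p.round(4),'jig mm',(1e3*w@ex).round(1),(1e3*w@ey).round(1),'tool mm (x,z)',(1e3*(p-s['tcp_pos'])@M).round(1)[[0,2]])
w=s['tcp_pos'][:2]-o;print('tcp jig mm',(1e3*w@ex).round(1),(1e3*w@ey).round(1),'jaw-jig deg',round(np.degrees(np.arctan2(M[1,2],M[0,2])-th),2),'F jig',(s['force'][:2]@np.c_[ex,ey]).round(2),s['force'][2].round(2),'z',s['tcp_pos'][2].round(4),'t',s['t'])
E
python3 tail.py 280 350 .036 277 48 .036 300 48 .036 255 48 .036; python3 mv.py 0.5376 -0.1355 0.014 4.8
```

```text
world [ 0.5783 -0.1829  0.036 ] jig mm 43.5 -175.7 tool mm (x,z) [16.7  0.8]
world [ 0.5616 -0.0755  0.036 ] jig mm 35.9 -67.3 tool mm (x,z) [-92.   -0.2]
world [ 0.5685 -0.0745  0.036 ] jig mm 42.8 -66.8 tool mm (x,z) [-92.    6.7]
world [ 0.5551 -0.0765  0.036 ] jig mm 29.3 -67.7 tool mm (x,z) [-92.   -6.8]
tcp jig mm 41.8 -159.1 jaw-jig deg 3.49 F jig [-0.8  -1.07] 5.61 z 0.0114 t 3.3
tcp [ 0.5752 -0.1666  0.0114] jaw 8.29 tilt [ 0.0025 -0.0016 -1.    ] shift [-1.206 -0.09  -1.09 ] twist 0.349 F [-0.71 -1.13  5.61] gap 12.7 t 3.3 q6 -0.613
```

>>> {"api": "apply_moves", "payload": {"motion": [[8, 0, -0.15, 0, 0], [8, -0.4, -0.15, -0.35, 0.12], [8, -0.8, -0.15, -0.7, 0.24], [8, -1.2, -0.15, -1.02, 0.35], [8, -1.2, -0.15, -1.02, 0.35], [8, -1.2, -0.15, -1.02, 0.35]]}}

```text
t: 4.05
tcp_pos: [0.5396, -0.1351, 0.0145]
tool_rot: [-0.52, 0.478, -0.479, 0.521]
force: [-0.5, 0.9, -0.4]
finger_gap: 0.153
```

```bash
python3 tail.py; python3 - <<'E'
from h import *
cv2.imwrite('pics/w3.png',manip.snapshot('wrist')[:,:,::-1])
E
```

```text
tcp jig mm 9.0 -124.8 jaw-jig deg -0.0 F jig [-0.43  0.92] -0.38 z 0.0145 t 4.05
```

View pics/w3.png

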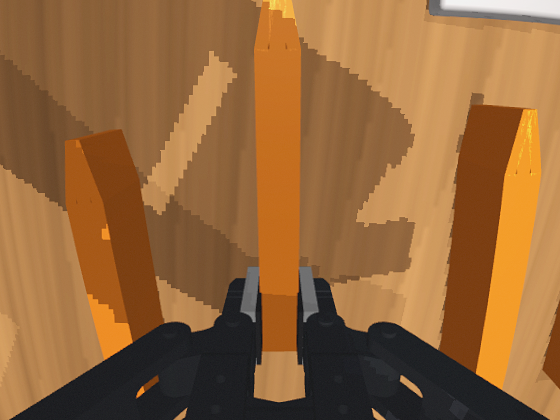

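>>> {"api": "apply_moves", "payload": {"motion": [[8, 0, 0.08, -0.05, 0], [8, -0.25, 0.08, -0.05, 0], [8, -0.5, 0.08, -0.05, 0], [8, -0.75, 0.08, -0.05, 0], [8, -1.0, 0.08, -0.05, 0], [8, -1.25, 0.08, -0.05, 0]]}}

```text
t: 4.85
tcp_pos: [0.534, -0.0969, 0.012]
tool_rot: [0.521, -0.479, 0.478, -0.521]
force: [-1.6, -0.7, -0.4]
finger_gap: 0.15
```

```bash
python3 tail.py; python3 - <<'E'
from h import *
cv2.imwrite('pics/w4.png',manip.snapshot('wrist')[:,:,::-1])
im=manip.snapshot('top')[:,:,::-1]
cv2.imwrite('pics/top4.png',cv2.resize(im[140:270,225:375],None,fx=4.5,fy=4.5,interpolation=cv2.INTER_CUBIC))
E
```

```text
tcp jig mm 6.6 -86.2 jaw-jig deg 0.03 F jig [-1.65 -0.6 ] -0.39 z 0.012 t 4.85
```

View pics/w4.png

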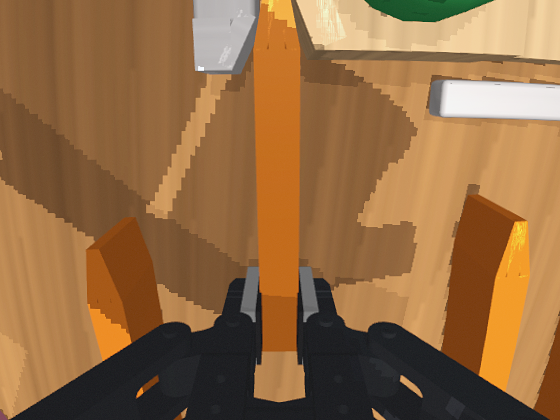

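View pics/top4.png

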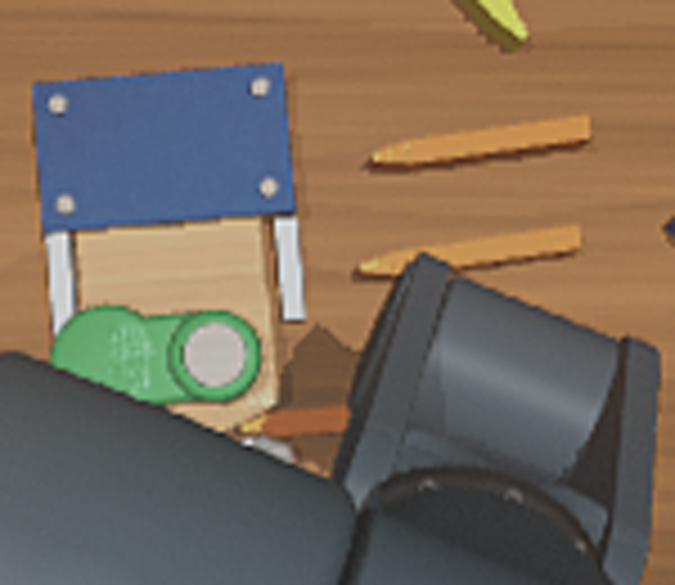

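```bash
python3 tail.py 235 73 .028 193 72 .028 257 16 .028 255 48 .036 300 48 .036 440 80 .014 | cut -c1-90
```

```text
world [ 0.5126 -0.0126  0.028 ] jig mm -7.7 -0.5 tool mm (x,z) [-85.3 -14. ]
world [ 0.4987 -0.0133  0.028 ] jig mm -21.6 0.0 tool mm (x,z) [-85.8 -27.8]
world [0.5185 0.0054 0.028 ] jig mm -0.3 17.0 tool mm (x,z) [-102.7   -6.5]
world [ 0.5191 -0.0052  0.036 ] jig mm -0.6 6.4 tool mm (x,z) [-92.1  -6.8]
world [ 0.5327 -0.004   0.036 ] jig mm 13.0 6.4 tool mm (x,z) [-92.1   6.8]
world [ 0.5865 -0.0073  0.014 ] jig mm 66.4 -1.3 tool mm (x,z) [-84.3  60.2]
tcp jig mm 6.3 -85.7 jaw-jig deg 0.05 F jig [ 0.01 -0.65] -1.02 z 0.012 t 4.95
```

>>> {"api": "apply_moves", "payload": {"motion": [[8, -0.15, 0, 0.035, 0], [8, -0.3, 0, 0.035, 0], [8, -0.45, 0, 0.035, 0], [8, -0.6, 0, 0.035, 0], [8, -0.75, 0, 0.035, 0]]}}

```text
t: 5.58
tcp_pos: [0.5331, -0.0746, 0.0119]
tool_rot: [0.52, -0.479, 0.479, -0.52]
force: [0.2, -0.5, -0.8]
finger_gap: 0.151
```

```bash
python3 tail.py
```

```text
tcp jig mm 7.5 -63.9 jaw-jig deg -0.02 F jig [ 0.12 -0.48] -0.84 z 0.0119 t 5.575
```

>>> {"api": "apply_moves", "payload": {"motion": [[8, -0.15, 0, 0, 0], [8, -0.3, 0, 0, 0], [8, -0.45, 0, 0, 0]]}}

```text
t: 5.95
tcp_pos: [0.5322, -0.0611, 0.012]
tool_rot: [-0.52, 0.479, -0.479, 0.52]
force: [-1.2, -1.3, -0.8]
finger_gap: 0.15
```

```bash
python3 tail.py
```

```text
tcp jig mm 7.8 -50.5 jaw-jig deg -0.02 F jig [-1.34 -1.19] -0.81 z 0.012 t 5.95
```

>>> {"api": "apply_moves", "payload": {"motion": [[8, -0.15, 0, 0, 0], [8, -0.3, 0, 0, 0], [8, -0.45, 0, 0, 0], [8, -0.6, 0, 0, 0]]}}

```text
t: 6.45
tcp_pos: [0.5306, -0.0432, 0.012]
tool_rot: [0.52, -0.479, 0.479, -0.52]
force: [-1.7, -0.8, -0.2]
finger_gap: 0.158
```

```bash
python3 tail.py;python3 - <<'E'
from h import *
cv2.imwrite('pics/w5.png',manip.snapshot('wrist')[:,:,::-1])
E
```

```text
tcp jig mm 7.7 -32.5 jaw-jig deg -0.02 F jig [-1.72 -0.68] -0.2 z 0.012 t 6.45
```

View pics/w5.png

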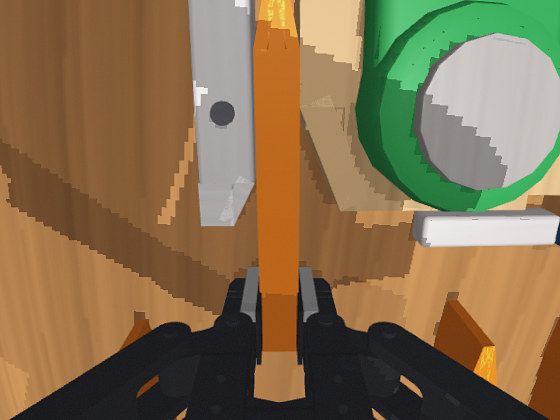

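>>> {"api": "apply_moves", "payload": {"motion": [[8, -0.15, 0, 0, 0], [8, -0.3, 0, 0, 0], [8, -0.45, 0, 0, 0], [8, -0.45, 0, 0, 0], [30, -0.45, 0, 0, 0], [30, -0.45, 0, 0, 0], [30, 0.1, 0, 0, 0], [20, 0.75, 0, 0, 0], [0, 0.85, 0, 0, 0], [0, 0.85, 0, 0, 0], [0, 0.85, 0, 0, 0]]}}

```text
t: 7.88
tcp_pos: [0.5325, -0.0688, 0.012]
tool_rot: [0.52, -0.479, 0.478, -0.52]
force: [0.4, 0.4, -0.6]
finger_gap: -0.003
```

```bash
python3 tail.py;python3 - <<'E'
from h import *
cv2.imwrite('pics/w6.png',manip.snapshot('wrist')[:,:,::-1])
print(manip.sense()['finger_gap'])
E
```

```text
tcp jig mm 7.4 -58.1 jaw-jig deg -0.02 F jig [0.48 0.37] -0.61 z 0.012 t 7.875
0.0012568998142339929
```

View pics/w6.png

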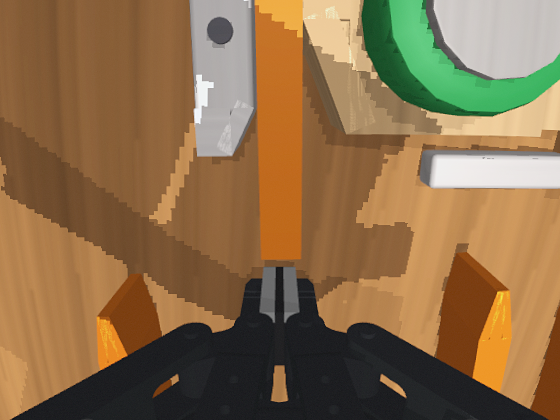

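>>> {"api": "apply_moves", "payload": {"motion": [[0, -0.25, 0, 0, 0], [0, -0.5, 0, 0, 0], [0, -0.7, 0, 0, 0]]}}

```text
t: 8.3
tcp_pos: [0.5309, -0.0471, 0.012]
tool_rot: [0.521, -0.479, 0.478, -0.521]
force: [0.6, -0.2, -0.1]
finger_gap: -0.002
```

```bash
python3 tail.py
```

```text
tcp jig mm 7.7 -36.4 jaw-jig deg 0.03 F jig [ 0.6  -0.21] -0.05 z 0.012 t 8.3
```

>>> {"api": "apply_moves", "payload": {"motion": [[0, -0.2, 0, 0, 0], [0, -0.35, 0, 0, 0]]}}

```text
t: 8.55
tcp_pos: [0.5301, -0.037, 0.012]
tool_rot: [0.521, -0.479, 0.479, -0.521]
force: [0.1, -0.2, 0.1]
finger_gap: -0.002
```

```bash
python3 tail.py;python3 - <<'E'
from h import *
cv2.imwrite('pics/w7.png',manip.snapshot('wrist')[:,:,::-1])
E
```

```text
tcp jig mm 7.8 -26.3 jaw-jig deg 0.01 F jig [ 0.09 -0.25] 0.08 z 0.012 t 8.55
```

View pics/w7.png

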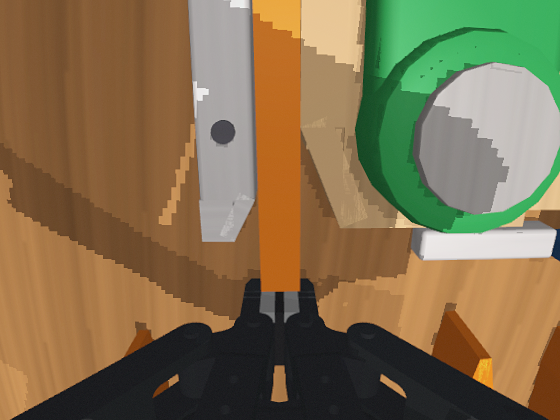

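```bash
python3 tail.py 280 291 .036
```

```text
world [ 0.5299 -0.0271  0.036 ] jig mm 8.4 -16.4 tool mm (x,z) [-9.5  0.8]
tcp jig mm 7.6 -25.9 jaw-jig deg 0.01 F jig [-0.32 -0.24] 0.32 z 0.012 t 8.6
```

>>> {"api": "apply_moves", "payload": {"motion": [[0, -0.15, 0, 0, 0], [0, -0.25, 0, 0, 0]]}}

```text
t: 8.85
tcp_pos: [0.5299, -0.0305, 0.0121]
tool_rot: [0.521, -0.478, 0.479, -0.521]
force: [-0.4, -9.9, 0.5]
finger_gap: 0.001
```

```bash
python3 tail.py
```

```text
tcp jig mm 8.0 -19.7 jaw-jig deg 0.04 F jig [-1.23 -9.78] 0.48 z 0.0121 t 8.85
```

>>> {"api": "apply_moves", "payload": {"motion": [[0, -0.1, 0, 0, 0], [0, -0.15, 0, 0, 0], [0, -0.2, 0, 0, 0]]}}

```text
t: 9.22
tcp_pos: [0.5341, -0.0299, 0.0131]
tool_rot: [-0.521, 0.473, -0.482, 0.522]
force: [1.7, -23.9, 0.9]
finger_gap: 0.001
```

```bash
python3 tail.py
```

```text
tcp jig mm 12.3 -19.5 jaw-jig deg 0.21 F jig [ -0.26 -23.93] 0.88 z 0.0131 t 9.225
```

>>> {"api": "apply_moves", "payload": {"motion": [[0, 0.3, 0, -0.05, 0], [0, 0.8, 0, -0.1, 0], [0, 1.5, -0.8, -0.1, 0], [20, 1.5, -2.5, -0.1, 0], [40, 1.5, -3.5, -0.1, 0], [40, 1.5, -3.5, -0.1, 0]]}}

```text
t: 9.98
tcp_pos: [0.5311, -0.0699, 0.1191]
tool_rot: [-0.52, 0.477, -0.48, 0.521]
force: [-0.1, 0.2, 0.3]
finger_gap: 0.468
```

```bash
python3 tail.py;python3 - <<'E'
from h import *
cv2.imwrite('pics/w8.png',manip.snapshot('wrist')[:,:,::-1])
E
```

```text
tcp jig mm 5.9 -59.1 jaw-jig deg -0.03 F jig [-0.12  0.18] 0.28 z 0.1191 t 9.975
```

View pics/w8.png

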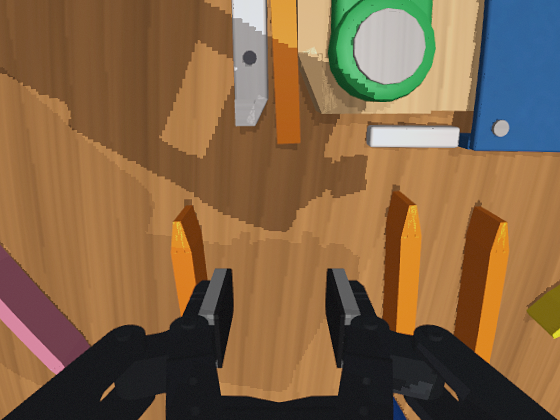

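```bash
python3 - <<'E'
import cv2
im=cv2.imread('pics/w8.png')
cv2.imwrite('pics/w8a.png',cv2.resize(im[0:160,215:400],None,fx=3.7,fy=3.7,interpolation=cv2.INTER_CUBIC))
E
python3 tail.py 276 144 .036 300 143 .036 272 2 .036 296 2 .036 236 126 .028 257 126 .028 173 222 .036 187 222 .036 407 207 .036 | cut -c1-100
```

```text
world [ 0.5246 -0.0209  0.036 ] jig mm 3.6 -9.7 tool mm (x,z) [-48.9  -1.4]
world [ 0.539  -0.0191  0.036 ] jig mm 18.1 -9.1 tool mm (x,z) [-49.5  13.1]
world [0.5159 0.058  0.036 ] jig mm 1.5 69.6 tool mm (x,z) [-128.2   -3.5]
world [0.5292 0.0591 0.036 ] jig mm 14.9 69.6 tool mm (x,z) [-128.2    9.8]
world [ 0.499  -0.0129  0.028 ] jig mm -21.2 0.4 tool mm (x,z) [-59.  -26.2]
world [ 0.512  -0.0118  0.028 ] jig mm -8.2 0.4 tool mm (x,z) [-58.9 -13.2]
world [ 0.4618 -0.0764  0.036 ] jig mm -63.6 -59.8 tool mm (x,z) [  1.2 -68.6]
world [ 0.471  -0.0756  0.036 ] jig mm -54.4 -59.8 tool mm (x,z) [  1.2 -59.3]
world [ 0.6119 -0.0537  0.036 ] jig mm 87.9 -49.7 tool mm (x,z) [-8.9 82.9]
tcp jig mm 4.9 -58.5 jaw-jig deg -0.03 F jig [-0.15 -0.13] 0.62 z 0.1176 t 10.025
```

View pics/w8a.png

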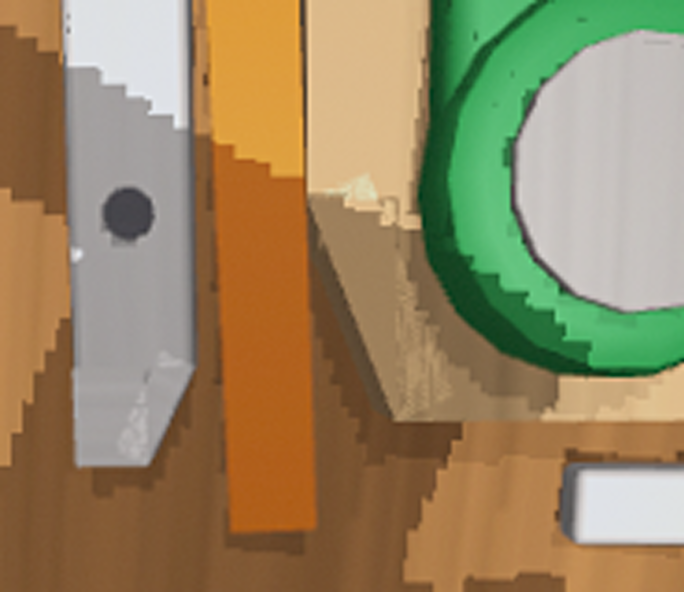

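```bash
python3 mv.py 0.4815 -0.188 0.12 7.8
```

```text
tcp [ 0.5299 -0.0694  0.1176] jaw 4.77 tilt [ 1.4e-03 -3.0e-04 -1.0e+00] shift [ 3.804 -0.08  -1.938] twist -0.303 F [-0.14 -0.14  0.62] gap 39.9 t 10.025 q6 -0.423
```

>>> {"api": "apply_moves", "payload": {"motion": [[50, 1.2, -0.1, -0.6, -0.1], [50, 2.5, -0.1, -1.3, -0.2], [50, 3.8, -0.1, -1.9, -0.3], [50, 3.8, -0.1, -1.9, -0.3], [50, 3.8, -0.1, -1.9, -0.3]]}}

```text
t: 10.65
tcp_pos: [0.4816, -0.1867, 0.1188]
tool_rot: [0.533, -0.466, 0.464, -0.533]
force: [-1.0, 0.5, -0.8]
finger_gap: 0.583
```

```bash
python3 mv.py 0.4815 -0.188 0.012 7.8;python3 - <<'E'
from h import *
cv2.imwrite('pics/w9.png',manip.snapshot('wrist')[:,:,::-1])
E
```

```text
tcp [ 0.4816 -0.1867  0.1188] jaw 7.74 tilt [-0.0026  0.0022 -1.    ] shift [ 5.200e-02  3.559e+00 -2.000e-03] twist -0.006 F [-0.96  0.46 -0.82] gap 49.8 t 10.65 q6 -0.722
```

View pics/w9.png

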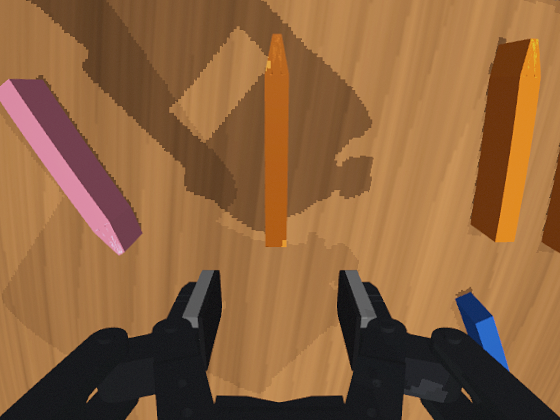

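```bash
python3 tail.py 276 246 .036 276 76 .036 277 35 .036
```

```text
world [ 0.4826 -0.2049  0.036 ] jig mm -53.6 -189.5 tool mm (x,z) [18.6 -1.7]
world [ 0.4684 -0.0989  0.036 ] jig mm -59.0 -82.8 tool mm (x,z) [-88.3  -1.4]
world [ 0.4659 -0.0764  0.036 ] jig mm -59.5 -60.2 tool mm (x,z) [-110.9   -0.8]
tcp jig mm -52.8 -171.0 jaw-jig deg 3.0 F jig [-0.7   0.64] 0.79 z 0.119 t 10.7
```

>>> {"api": "apply_moves", "payload": {"motion": [[50, 0.05, 1.5, -0.05, 0], [50, 0.05, 2.8, -0.05, 0], [50, 0.05, 3.55, -0.05, 0], [50, 0.05, 3.55, -0.05, 0], [10, 0.05, 3.55, -0.05, 0], [8, 0.05, 3.55, -0.05, 0], [8, 0.05, 3.55, -0.05, 0], [8, 0.05, 3.4, -0.05, 0], [8, 0.05, 2.5, -0.05, 0], [8, 0.05, 1.8, -0.05, 0], [8, 0.05, 1.8, -0.05, 0]], "squeeze": 60}}

```text
t: 12.08
tcp_pos: [0.4822, -0.19, 0.0674]
tool_rot: [-0.533, 0.464, -0.466, 0.533]
force: [-0.7, 0.0, -1.6]
finger_gap: 0.149
```

```bash
python3 - <<'E'
import numpy as np
th=np.radians(4.8);ex=np.array([np.cos(th),np.sin(th)]);ey=np.array([-ex[1],ex[0]]);o=np.array([.5202,-.0115])
print(o+.022*ex-.135*ey)
E
python3 tail.py; python3 mv.py 0.5535 -0.1442 0.06 4.8;python3 - <<'E'
from h import *
cv2.imwrite('pics/w10.png',manip.snapshot('wrist')[:,:,::-1])
E
```

```text
[ 0.55341935 -0.14418562]
tcp jig mm -52.8 -174.7 jaw-jig deg 2.98 F jig [-0.74  0.1 ] -1.63 z 0.0674 t 12.075
tcp [ 0.4822 -0.19    0.0674] jaw 7.78 tilt [ 0.0031 -0.0021 -1.    ] shift [-1.191  0.252  2.561] twist 0.298 F [-0.75  0.04 -1.63] gap 12.7 t 12.075 q6 -0.727
```

View pics/w10.png

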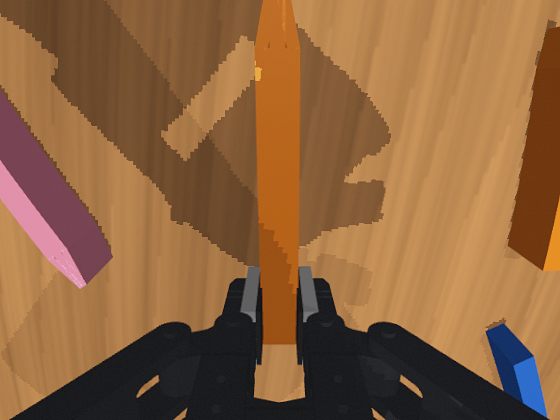

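>>> {"api": "apply_moves", "payload": {"motion": [[8, -0.4, 0, 0.9, 0.1], [8, -0.8, 0, 1.7, 0.2], [8, -1.2, 0, 2.56, 0.3], [8, -1.2, 0.8, 2.56, 0.3], [8, -1.2, 1.5, 2.56, 0.3], [8, -1.2, 1.5, 2.56, 0.3], [8, -1.2, 1.5, 2.56, 0.3]]}}

```text
t: 13.0
tcp_pos: [0.5523, -0.1433, 0.0207]
tool_rot: [0.52, -0.479, 0.479, -0.52]
force: [-0.6, -0.3, -0.1]
finger_gap: 0.15
```

```bash
python3 tail.py
```

```text
tcp jig mm 21.0 -134.0 jaw-jig deg -0.03 F jig [-0.61 -0.22] -0.08 z 0.0207 t 13.0
```

>>> {"api": "apply_moves", "payload": {"motion": [[8, 0, 0.24, 0.04, 0], [8, -0.25, 0.24, 0.04, 0], [8, -0.5, 0.24, 0.04, 0], [8, -0.75, 0.24, 0.04, 0], [8, -0.85, 0.24, 0.04, 0], [8, -0.85, 0.24, 0.04, 0]]}}

```text
t: 13.75
tcp_pos: [0.5524, -0.1175, 0.0145]
tool_rot: [-0.52, 0.478, -0.479, 0.521]
force: [0.5, -1.0, 6.1]
finger_gap: 0.147
```

```bash
python3 tail.py;python3 - <<'E'
from h import *
cv2.imwrite('pics/w11.png',manip.snapshot('wrist')[:,:,::-1])
E
```

```text
tcp jig mm 23.2 -108.3 jaw-jig deg 0.01 F jig [ 0.43 -1.04] 6.11 z 0.0145 t 13.75
```

View pics/w11.png

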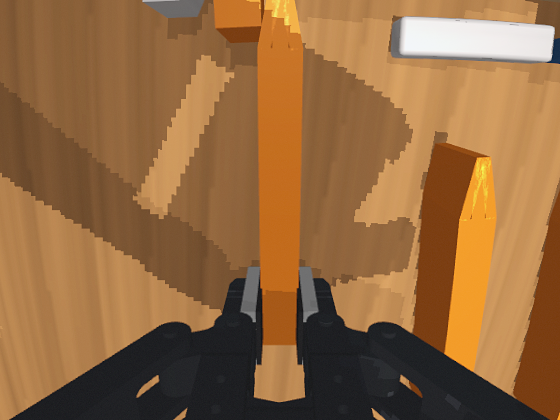

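>>> {"api": "apply_moves", "payload": {"motion": [[8, 0, -0.07, -0.01, 0], [8, -0.2, -0.07, -0.02, 0], [8, -0.4, -0.07, -0.03, 0], [8, -0.6, -0.07, -0.04, 0]]}}

```text
t: 14.3
tcp_pos: [0.5484, -0.099, 0.0156]
tool_rot: [0.521, -0.479, 0.478, -0.52]
force: [0.0, 0.4, -0.5]
finger_gap: 0.153
```

```bash
python3 tail.py
```

```text
tcp jig mm 20.7 -89.6 jaw-jig deg -0.01 F jig [0.04 0.38] -0.49 z 0.0156 t 14.3
```

>>> {"api": "apply_moves", "payload": {"motion": [[8, -0.2, 0, 0, 0], [8, -0.35, 0, 0, 0]]}}

```text
t: 14.55
tcp_pos: [0.5471, -0.0889, 0.0157]
tool_rot: [0.521, -0.479, 0.478, -0.52]
force: [-1.8, -2.1, -1.0]
finger_gap: 0.148
```

```bash
python3 tail.py;python3 - <<'E'
from h import *
cv2.imwrite('pics/w12.png',manip.snapshot('wrist')[:,:,::-1])
E
```

```text
tcp jig mm 20.3 -79.4 jaw-jig deg 0.07 F jig [-2.01 -1.97] -0.96 z 0.0157 t 14.55
```

View pics/w12.png

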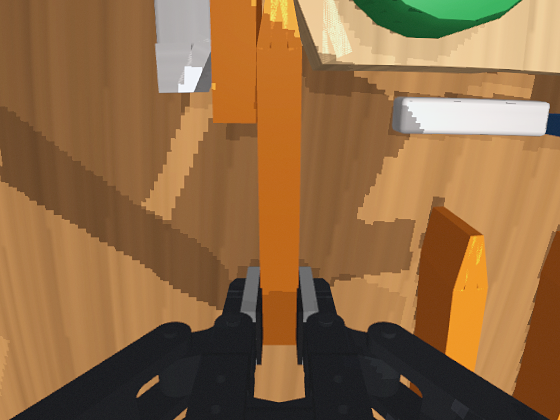

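>>> {"api": "apply_moves", "payload": {"motion": [[8, -0.15, 0, 0.03, 0], [8, -0.3, 0, 0.03, 0], [8, -0.45, 0, 0.03, 0]]}}

```text
t: 14.98
tcp_pos: [0.5476, -0.0755, 0.0159]
tool_rot: [0.52, -0.479, 0.479, -0.52]
force: [-1.1, -1.1, 0.2]
finger_gap: 0.149
```

```bash
python3 tail.py
```

```text
tcp jig mm 21.9 -66.0 jaw-jig deg -0.03 F jig [-1.2  -0.98] 0.23 z 0.0159 t 14.975
```

>>> {"api": "apply_moves", "payload": {"motion": [[8, -0.15, 0, 0, 0], [8, -0.3, 0, 0, 0], [8, -0.45, 0, 0, 0]]}}

```text
t: 15.35
tcp_pos: [0.5466, -0.062, 0.0159]
tool_rot: [-0.52, 0.479, -0.479, 0.52]
force: [-0.9, -0.5, -1.2]
finger_gap: 0.152
```

```bash
python3 tail.py
```

```text
tcp jig mm 22.1 -52.6 jaw-jig deg -0.02 F jig [-0.89 -0.39] -1.15 z 0.0159 t 15.35
```

>>> {"api": "apply_moves", "payload": {"motion": [[8, -0.15, 0, 0, 0], [8, -0.3, 0, 0, 0], [8, -0.45, 0, 0, 0]]}}

```text
t: 15.72
tcp_pos: [0.5454, -0.0486, 0.0159]
tool_rot: [-0.52, 0.479, -0.479, 0.52]
force: [-1.3, 0.3, -0.8]
finger_gap: 0.15
```

```bash
python3 tail.py;python3 - <<'E'
from h import *
cv2.imwrite('pics/w13.png',manip.snapshot('wrist')[:,:,::-1])
E
```

```text
tcp jig mm 22.0 -39.1 jaw-jig deg -0.02 F jig [-1.28  0.42] -0.84 z 0.0159 t 15.725
```

View pics/w13.png

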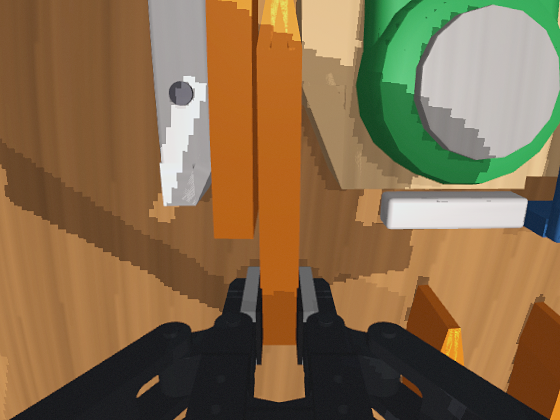

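>>> {"api": "apply_moves", "payload": {"motion": [[8, -0.2, 0, 0, 0], [8, -0.4, 0, 0, 0], [8, -0.4, 0.04, 0, 0], [20, -0.4, 0.04, -0.02, 0], [28, -0.4, 0.04, -0.02, 0], [28, 0.2, 0, 0, 0], [28, 0.75, 0, 0, 0], [0, 0.9, 0, 0, 0], [0, 0.9, 0, 0, 0], [0, 0.9, 0, 0, 0]]}}

```text
t: 17.02
tcp_pos: [0.5474, -0.0757, 0.0158]
tool_rot: [0.52, -0.479, 0.479, -0.52]
force: [-0.4, -0.4, 0.2]
finger_gap: 0.002
```

```bash
python3 tail.py;python3 - <<'E'
from h import *
cv2.imwrite('pics/w14.png',manip.snapshot('wrist')[:,:,::-1])
E
```

```text
tcp jig mm 21.8 -66.3 jaw-jig deg -0.03 F jig [-0.4  -0.41] 0.17 z 0.0158 t 17.025
```

View pics/w14.png

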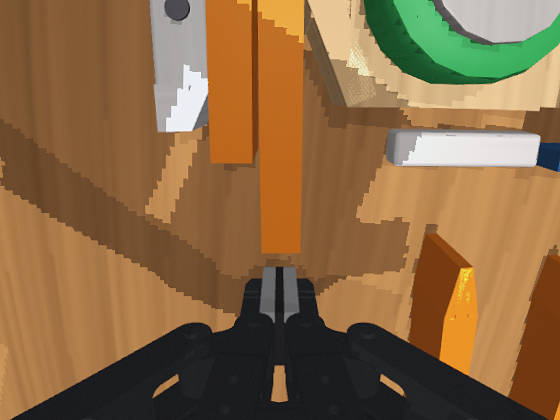

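>>> {"api": "apply_moves", "payload": {"motion": [[0, -0.25, 0, 0, 0], [0, -0.5, 0, 0, 0], [0, -0.7, 0, 0, 0], [0, -0.85, 0, 0, 0]]}}

```text
t: 17.58
tcp_pos: [0.5455, -0.0497, 0.0159]
tool_rot: [0.521, -0.479, 0.478, -0.521]
force: [0.0, 0.1, -0.2]
finger_gap: -0.002
```

```bash
python3 tail.py
```

```text
tcp jig mm 22.0 -40.2 jaw-jig deg 0.03 F jig [0.04 0.14] -0.2 z 0.0159 t 17.575
```

>>> {"api": "apply_moves", "payload": {"motion": [[0, -0.15, 0, 0, 0], [0, -0.3, 0, 0, 0]]}}

```text
t: 17.82
tcp_pos: [0.5449, -0.0413, 0.0159]
tool_rot: [-0.52, 0.479, -0.479, 0.52]
force: [-0.7, -0.5, -0.7]
finger_gap: 0.003
```

```bash
python3 tail.py
```

```text
tcp jig mm 22.1 -31.7 jaw-jig deg -0.02 F jig [-0.76 -0.46] -0.73 z 0.0159 t 17.825
```

>>> {"api": "apply_moves", "payload": {"motion": [[0, -0.15, 0, 0, 0], [0, -0.25, 0, 0, 0]]}}

```text
t: 18.08
tcp_pos: [0.5442, -0.0337, 0.0159]
tool_rot: [-0.52, 0.479, -0.479, 0.52]
force: [-0.7, -0.6, -0.7]
finger_gap: 0.004
```

```bash
python3 tail.py
```

```text
tcp jig mm 22.1 -24.2 jaw-jig deg -0.02 F jig [-0.77 -0.57] -0.69 z 0.0159 t 18.075
```

>>> {"api": "apply_moves", "payload": {"motion": [[0, -0.1, 0, 0, 0], [0, -0.15, 0, 0, 0]]}}

```text
t: 18.32
tcp_pos: [0.5438, -0.0294, 0.0159]
tool_rot: [0.52, -0.479, 0.479, -0.52]
force: [0.3, 0.0, -1.0]
finger_gap: 0.0
```

```bash
python3 tail.py;python3 - <<'E'
from h import *
cv2.imwrite('pics/w15.png',manip.snapshot('wrist')[:,:,::-1])
E
```

```text
tcp jig mm 22.0 -19.8 jaw-jig deg -0.01 F jig [ 0.33 -0.  ] -1.01 z 0.0159 t 18.325
```

View pics/w15.png

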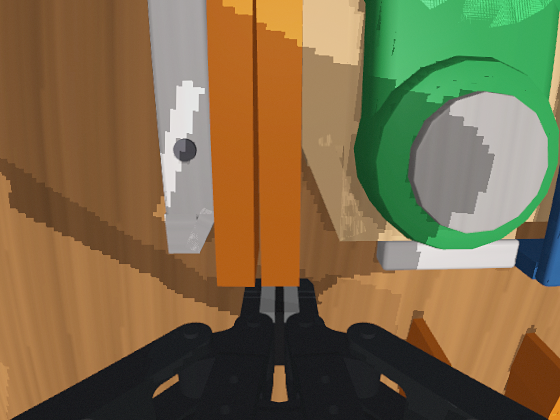

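>>> {"api": "apply_moves", "payload": {"motion": [[0, -0.05, 0, 0, 0], [0, -0.08, 0, 0, 0]]}}

```text
t: 18.62
tcp_pos: [0.5449, -0.0291, 0.0162]
tool_rot: [0.521, -0.477, 0.48, -0.521]
force: [-0.7, -9.7, 0.8]
finger_gap: 0.001
```

```bash
python3 tail.py
```

```text
tcp jig mm 23.2 -19.6 jaw-jig deg 0.07 F jig [-1.54 -9.62] 0.78 z 0.0162 t 18.625
```

>>> {"api": "apply_moves", "payload": {"motion": [[0, 0.3, 0, 0, 0], [0, 0.8, 0, 0, 0], [0, 1.5, -0.8, 0, 0], [20, 1.5, -2.5, 0, 0], [40, 1.5, -3.5, 0, 0], [40, 1.5, -3.5, 0, 0]]}}

```text
t: 19.38
tcp_pos: [0.5491, -0.0732, 0.1233]
tool_rot: [-0.519, 0.477, -0.481, 0.521]
force: [0.3, 0.2, -0.9]
finger_gap: 0.468
```

```bash
python3 tail.py;python3 mv.py 0.634 -0.165 0.12 8.4; python3 - <<'E'
from h import *
cv2.imwrite('pics/w16.png',manip.snapshot('wrist')[:,:,::-1])
E
```

```text
tcp jig mm 23.6 -63.9 jaw-jig deg -0.07 F jig [0.33 0.18] -0.88 z 0.1233 t 19.375
tcp [ 0.5491 -0.0732  0.1233] jaw 4.73 tilt [ 0.0055 -0.0016 -1.    ] shift [3.283 0.131 2.567] twist -0.367 F [ 0.31  0.2  -0.88] gap 39.9 t 19.375 q6 -0.417
```

View pics/w16.png

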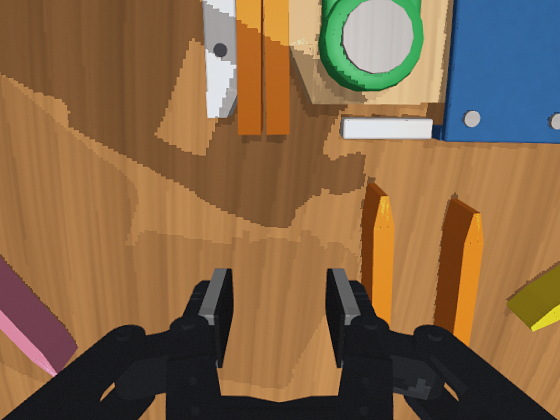

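Two plates home and level, neither snug (drag under 1 N; small gaps remain at fence and between plates). Next I fetch the third.

>>> {"api": "apply_moves", "payload": {"motion": [[40, 1.1, 0.1, 0.9, -0.1], [40, 2.2, 0.1, 1.7, -0.25], [40, 3.28, 0.1, 2.55, -0.37], [40, 3.28, 0.1, 2.55, -0.37], [40, 3.28, 0.1, 2.55, -0.37]]}}

```text
t: 20.05
tcp_pos: [0.63, -0.1629, 0.1158]
tool_rot: [0.536, -0.464, 0.46, -0.535]
force: [-0.6, 0.7, 0.2]
finger_gap: 0.467
```

```bash
python3 mv.py 0.634 -0.165 0.013 8.4; python3 - <<'E'
from h import *
cv2.imwrite('pics/w17.png',manip.snapshot('wrist')[:,:,::-1])
E
```

```text
tcp [ 0.63   -0.1629  0.1158] jaw 8.45 tilt [-0.0046  0.0024 -1.    ] shift [0.101 3.425 0.137] twist 0.005 F [-0.57  0.71  0.24] gap 39.9 t 20.05 q6 -0.572
```

View pics/w17.png

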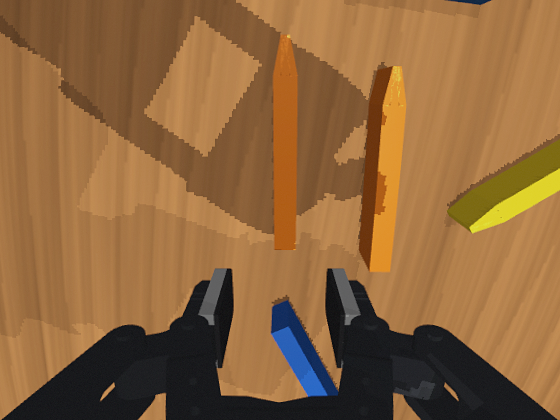

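```bash
python3 tail.py 285 249 .036 285 74 .036 278 303 .0 282 320 .036 285 37 .036
```

```text
world [ 0.6367 -0.181   0.036 ] jig mm 101.9 -178.7 tool mm (x,z) [19.6  4.2]
world [ 0.6201 -0.0734  0.036 ] jig mm 94.4 -70.1 tool mm (x,z) [-89.3   3.8]
world [ 0.6411 -0.2443  0.    ] jig mm 101.0 -242.1 tool mm (x,z) [82.9 -0.5]
world [ 0.643  -0.2355  0.036 ] jig mm 103.6 -233.5 tool mm (x,z) [74.4  2.4]
world [ 0.6171 -0.0535  0.036 ] jig mm 93.0 -50.0 tool mm (x,z) [-109.4    3.7]
tcp jig mm 96.7 -159.6 jaw-jig deg 3.69 F jig [0.54 0.91] -0.6 z 0.1162 t 20.1
```

>>> {"api": "apply_moves", "payload": {"motion": [[40, 0.1, 1.5, 0.13, 0], [40, 0.1, 2.8, 0.13, 0], [40, 0.1, 3.4, 0.13, 0], [40, 0.1, 3.4, 0.13, 0], [10, 0.1, 3.4, 0.13, 0], [8, 0.1, 3.4, 0.13, 0], [8, 0.1, 3.4, 0.13, 0], [8, 0.1, 3.2, 0.13, 0], [8, 0.1, 2.4, 0.13, 0], [8, 0.1, 1.7, 0.13, 0], [8, 0.1, 1.7, 0.13, 0]], "squeeze": 80}}

```text
t: 21.48
tcp_pos: [0.6377, -0.1667, 0.0692]
tool_rot: [-0.535, 0.46, -0.463, 0.536]
force: [0.1, -0.1, -0.3]
finger_gap: 0.138
```

```bash
python3 - <<'E'
import numpy as np
th=np.radians(4.8);ex=np.array([np.cos(th),np.sin(th)]);ey=np.array([-ex[1],ex[0]]);o=np.array([.5202,-.0115])
print(o+.0375*ex-.135*ey)
E
python3 tail.py; python3 mv.py 0.5689 -0.1429 0.06 4.8;python3 - <<'E'
from h import *
cv2.imwrite('pics/w18.png',manip.snapshot('wrist')[:,:,::-1])
E
```

```text
[ 0.56886499 -0.14288862]
tcp jig mm 104.1 -164.5 jaw-jig deg 3.69 F jig [ 0.09 -0.07] -0.35 z 0.0692 t 21.475
tcp [ 0.6377 -0.1667  0.0692] jaw 8.49 tilt [ 0.0043 -0.002  -1.    ] shift [-1.125  0.296 -2.151] twist 0.369 F [ 0.1  -0.06 -0.35] gap 11.8 t 21.475 q6 -0.573
```

View pics/w18.png

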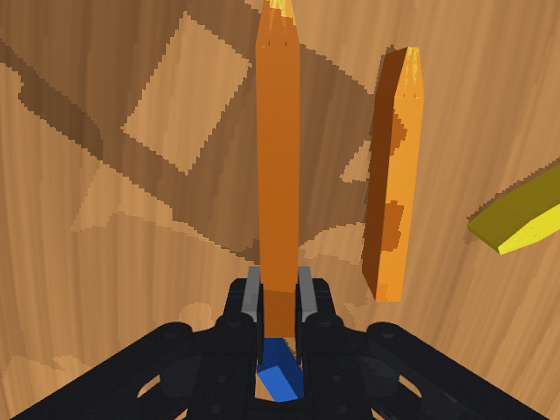

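>>> {"api": "apply_moves", "payload": {"motion": [[8, -0.4, 0, -0.8, 0.1], [8, -0.8, 0, -1.5, 0.2], [8, -1.12, 0, -2.15, 0.37], [8, -1.12, 0.8, -2.15, 0.37], [8, -1.12, 1.5, -2.15, 0.37], [8, -1.12, 1.5, -2.15, 0.37]]}}

```text
t: 22.28
tcp_pos: [0.5655, -0.1415, 0.0198]
tool_rot: [0.521, -0.481, 0.477, -0.52]
force: [0.7, 0.3, -0.7]
finger_gap: 0.135
```

```bash
python3 tail.py
```

```text
tcp jig mm 34.3 -133.4 jaw-jig deg -0.02 F jig [0.71 0.21] -0.68 z 0.0198 t 22.275
```

>>> {"api": "apply_moves", "payload": {"motion": [[8, 0, 0.1, 0.08, 0], [8, -0.25, 0.1, 0.08, 0], [8, -0.5, 0.1, 0.08, 0], [8, -0.75, 0.1, 0.08, 0], [8, -0.85, 0.1, 0.08, 0]]}}

```text
t: 22.9
tcp_pos: [0.5675, -0.1158, 0.0192]
tool_rot: [-0.521, 0.478, -0.478, 0.521]
force: [1.1, -0.8, 0.4]
finger_gap: 0.143
```

```bash
python3 tail.py;python3 - <<'E'
from h import *
cv2.imwrite('pics/w19.png',manip.snapshot('wrist')[:,:,::-1])
E
```

```text
tcp jig mm 38.4 -107.9 jaw-jig deg 0.03 F jig [ 1.07 -0.91] 0.35 z 0.0192 t 22.9
```

View pics/w19.png

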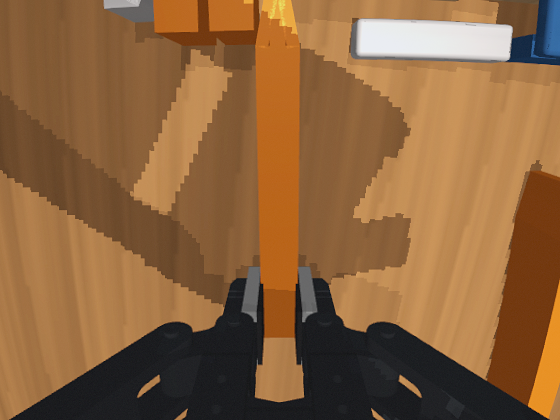

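```bash
python3 tail.py 256 43 .036 210 43 .036 256 46 .036 298 46 .036 280 337 .036
```

```text
world [ 0.5527 -0.0222  0.036 ] jig mm 31.4 -13.4 tool mm (x,z) [-94.4  -6.9]
world [ 0.5379 -0.0233  0.036 ] jig mm 16.7 -13.2 tool mm (x,z) [-94.6 -21.7]
world [ 0.5527 -0.0231  0.036 ] jig mm 31.4 -14.3 tool mm (x,z) [-93.5  -6.9]
world [ 0.5661 -0.022   0.036 ] jig mm 44.9 -14.3 tool mm (x,z) [-93.5   6.5]
world [ 0.5697 -0.1318  0.036 ] jig mm 39.2 -124.0 tool mm (x,z) [16.2  0.8]
tcp jig mm 38.4 -107.8 jaw-jig deg 0.03 F jig [1.05 0.62] -1.56 z 0.0191 t 22.95
```

>>> {"api": "apply_moves", "payload": {"motion": [[6, -0.15, 0.08, -0.03, 0], [6, -0.3, 0.08, -0.05, 0], [6, -0.45, 0.08, -0.06, 0], [6, -0.6, 0.08, -0.06, 0]], "squeeze": 110}}

```text
t: 23.45
tcp_pos: [0.566, -0.101, 0.018]
tool_rot: [0.521, -0.476, 0.48, -0.521]
force: [-1.4, -5.0, 6.5]
finger_gap: 0.131
```

```bash
python3 tail.py
```

```text
tcp jig mm 38.1 -93.0 jaw-jig deg 0.08 F jig [-1.82 -4.83] 6.51 z 0.018 t 23.45
```

>>> {"api": "apply_moves", "payload": {"motion": [[6, -0.15, 0, 0, 0], [6, -0.3, 0, 0, 0]]}}

```text
t: 23.7
tcp_pos: [0.5651, -0.0921, 0.018]
tool_rot: [0.521, -0.477, 0.48, -0.521]
force: [-1.6, -5.7, 5.7]
finger_gap: 0.129
```

```bash
python3 tail.py;python3 - <<'E'
from h import *
cv2.imwrite('pics/w20.png',manip.snapshot('wrist')[:,:,::-1])
E
```

```text
tcp jig mm 38.0 -84.0 jaw-jig deg 0.08 F jig [-2.06 -5.57] 5.74 z 0.018 t 23.7
```

View pics/w20.png

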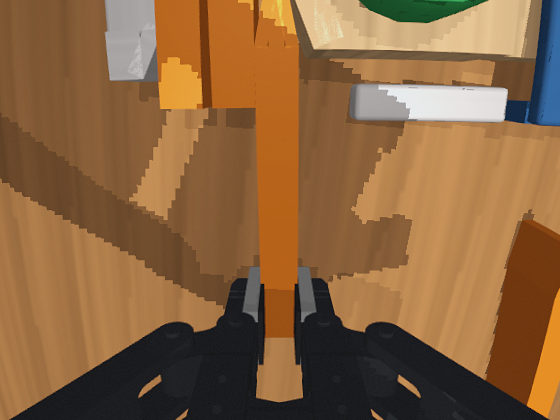

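>>> {"api": "apply_moves", "payload": {"motion": [[6, 0, -0.07, 0, 0], [6, -0.15, -0.07, -0.02, 0], [6, -0.3, -0.07, -0.03, 0]]}}

```text
t: 24.12
tcp_pos: [0.5627, -0.0836, 0.0187]
tool_rot: [0.523, -0.476, 0.479, -0.521]
force: [-2.6, -15.6, 0.1]
finger_gap: 0.13
```

```bash
python3 tail.py
```

```text
tcp jig mm 36.3 -75.4 jaw-jig deg 0.29 F jig [ -3.85 -15.31] 0.14 z 0.0187 t 24.125
```

>>> {"api": "apply_moves", "payload": {"motion": [[6, -0.15, 0, 0, 0], [6, -0.3, 0, 0, 0]]}}

```text
t: 24.38
tcp_pos: [0.5617, -0.0746, 0.0187]
tool_rot: [0.522, -0.476, 0.479, -0.52]
force: [-3.1, -10.9, 0.4]
finger_gap: 0.129
```

```bash
python3 tail.py
```

```text
tcp jig mm 36.1 -66.3 jaw-jig deg 0.2 F jig [ -4.03 -10.63] 0.36 z 0.0187 t 24.375
```

>>> {"api": "apply_moves", "payload": {"motion": [[6, -0.15, 0, 0, 0], [6, -0.3, 0, 0, 0]]}}

```text
t: 24.62
tcp_pos: [0.5608, -0.0653, 0.0186]
tool_rot: [0.522, -0.477, 0.479, -0.52]
force: [-3.1, -11.0, -0.2]
finger_gap: 0.133
```

```bash
python3 tail.py;python3 - <<'E'
from h import *
cv2.imwrite('pics/w21.png',manip.snapshot('wrist')[:,:,::-1])
E
```

```text
tcp jig mm 35.9 -57.1 jaw-jig deg 0.17 F jig [ -4.02 -10.68] -0.18 z 0.0186 t 24.625
```

View pics/w21.png

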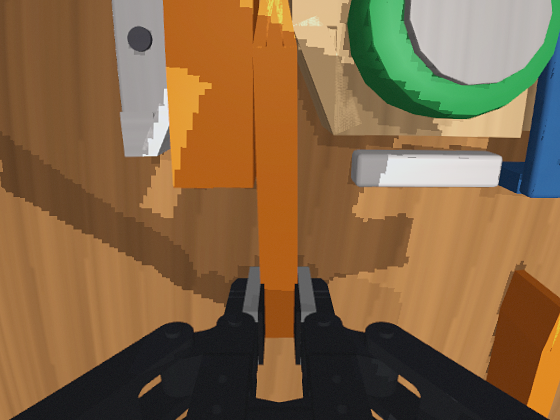

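>>> {"api": "apply_moves", "payload": {"motion": [[6, -0.2, 0, 0, 0], [6, -0.4, 0, 0, 0], [6, -0.6, 0, 0, 0], [6, -0.8, 0, 0, 0], [6, -0.95, 0, 0, 0]]}}

```text
t: 25.3
tcp_pos: [0.5569, -0.0348, 0.0182]
tool_rot: [0.521, -0.479, 0.478, -0.52]
force: [-4.4, -6.2, 0.0]
finger_gap: 0.131
```

```bash
python3 tail.py
```

```text
tcp jig mm 34.7 -26.2 jaw-jig deg 0.05 F jig [-4.93 -5.79] 0.02 z 0.0182 t 25.3
```

>>> {"api": "apply_moves", "payload": {"motion": [[6, 0, 0.05, 0, 0], [18, 0, 0.05, -0.02, 0], [26, 0, 0.05, -0.02, 0], [26, 0.5, 0, 0, 0], [26, 1.2, 0, 0, 0], [0, 1.3, 0, 0, 0], [0, 1.3, 0, 0, 0], [0, 1.3, 0, 0, 0]]}}

```text
t: 26.3
tcp_pos: [0.561, -0.0734, 0.0185]
tool_rot: [0.52, -0.479, 0.478, -0.52]
force: [-0.4, -0.6, -0.5]
finger_gap: -0.002
```

```bash
python3 tail.py;python3 - <<'E'
from h import *
cv2.imwrite('pics/w22.png',manip.snapshot('wrist')[:,:,::-1])
E
```

```text
tcp jig mm 35.5 -65.1 jaw-jig deg -0.03 F jig [-0.46 -0.54] -0.5 z 0.0185 t 26.3
```

View pics/w22.png

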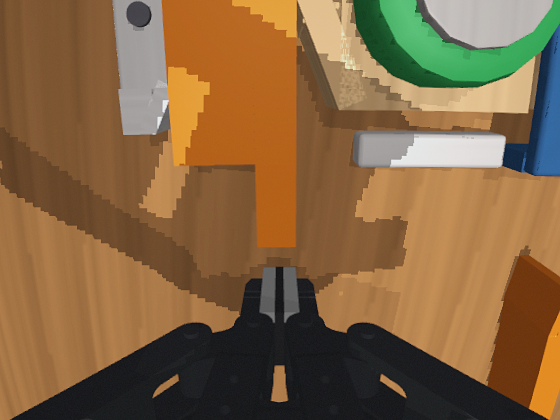

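>>> {"api": "apply_moves", "payload": {"motion": [[0, -0.3, 0.1, -0.04, 0], [0, -0.6, 0.1, -0.04, 0], [0, -0.9, 0.1, -0.04, 0]]}}

```text
t: 26.72
tcp_pos: [0.5574, -0.0469, 0.0155]
tool_rot: [0.522, -0.478, 0.478, -0.52]
force: [-1.6, -5.0, -0.5]
finger_gap: 0.002
```

```bash
python3 tail.py
```

```text
tcp jig mm 34.1 -38.4 jaw-jig deg 0.11 F jig [-1.98 -4.87] -0.46 z 0.0155 t 26.725
```

>>> {"api": "apply_moves", "payload": {"motion": [[0, -0.15, 0, 0, 0], [0, -0.3, 0, 0, 0]]}}

```text
t: 26.98
tcp_pos: [0.5564, -0.0379, 0.0155]
tool_rot: [0.522, -0.478, 0.478, -0.52]
force: [-1.8, -5.6, -0.0]
finger_gap: 0.002
```

```bash
python3 tail.py
```

```text
tcp jig mm 33.9 -29.4 jaw-jig deg 0.09 F jig [-2.22 -5.47] -0.01 z 0.0155 t 26.975
```

>>> {"api": "apply_moves", "payload": {"motion": [[0, -0.15, 0, 0, 0], [0, -0.3, 0, 0, 0]]}}

```text
t: 27.22
tcp_pos: [0.5556, -0.029, 0.0155]
tool_rot: [0.521, -0.478, 0.478, -0.52]
force: [-2.5, -6.0, -0.3]
finger_gap: -0.003
```

```bash
python3 tail.py;python3 - <<'E'
from h import *
cv2.imwrite('pics/w23.png',manip.snapshot('wrist')[:,:,::-1])
E
```

```text
tcp jig mm 33.9 -20.4 jaw-jig deg 0.08 F jig [-3.03 -5.73] -0.31 z 0.0155 t 27.225
```

View pics/w23.png

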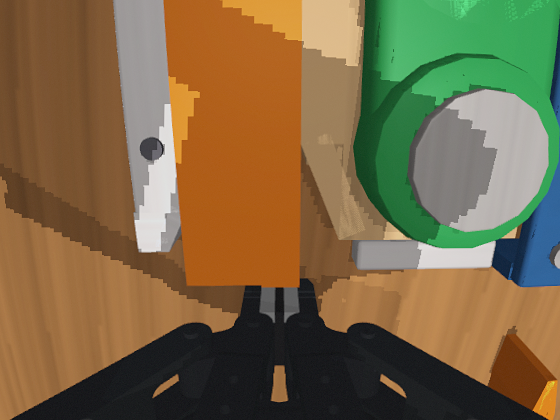

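>>> {"api": "apply_moves", "payload": {"motion": [[0, -0.05, 0, 0, 0], [0, -0.1, 0, 0, 0], [0, -0.1, 0, 0, 0]]}}

```text
t: 27.65
tcp_pos: [0.5557, -0.0281, 0.0156]
tool_rot: [0.522, -0.477, 0.478, -0.52]
force: [-3.6, -12.9, -0.9]
finger_gap: -0.004
```

```bash
python3 tail.py
```

```text
tcp jig mm 34.0 -19.5 jaw-jig deg 0.15 F jig [ -4.63 -12.55] -0.92 z 0.0156 t 27.65
```

>>> {"api": "apply_moves", "payload": {"motion": [[0, 0.3, 0, 0, 0], [0, 0.8, 0, 0, 0], [0, 1.5, -0.8, 0, 0], [20, 1.5, -2.5, 0, 0], [40, 1.5, -4, 0, 0], [40, 1.5, -4.5, 0, 0], [40, 1.5, -4.5, 0, 0]]}}

```text
t: 28.52
tcp_pos: [0.5604, -0.0709, 0.1513]
tool_rot: [-0.52, 0.478, -0.479, 0.521]
force: [-0.3, 0.1, -0.8]
finger_gap: 0.466
```

```bash
python3 tail.py;python3 - <<'E'
from h import *
cv2.imwrite('pics/w24.png',manip.snapshot('wrist')[:,:,::-1])
im=manip.snapshot('side')[:,:,::-1]
cv2.imwrite('pics/side24.png',cv2.resize(im[140:270,180:360],None,fx=4,fy=4,interpolation=cv2.INTER_CUBIC))
E
```

```text
tcp jig mm 35.1 -62.6 jaw-jig deg -0.02 F jig [-0.25  0.15] -0.76 z 0.1513 t 28.525
```

View pics/w24.png

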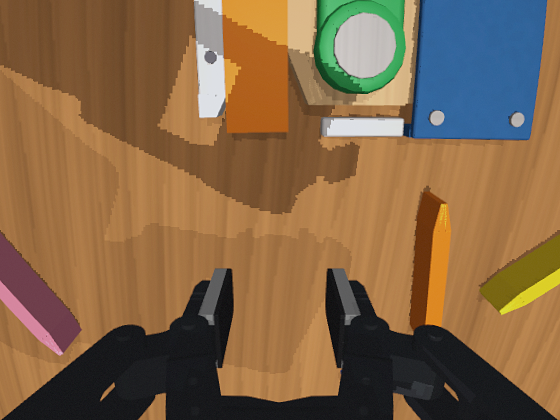

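View pics/side24.png

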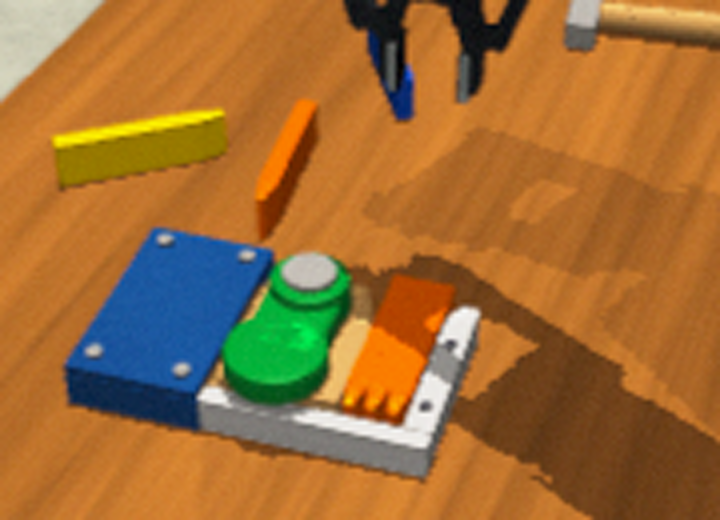

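```bash
python3 tail.py 226 133 .036 288 131 .036 245 132 .036 199 118 .028; python3 - <<'E'
import cv2
im=cv2.imread('pics/w24.png')
cv2.imwrite('pics/w24a.png',cv2.resize(im[0:150,180:330],None,fx=4,fy=4,interpolation=cv2.INTER_CUBIC))
E
```

```text
world [ 0.5184 -0.0212  0.036 ] jig mm -2.6 -9.5 tool mm (x,z) [-52.2 -36. ]
world [ 0.5607 -0.0164  0.036 ] jig mm 39.9 -8.3 tool mm (x,z) [-53.5   6.5]
world [ 0.5314 -0.0195  0.036 ] jig mm 10.5 -8.9 tool mm (x,z) [-52.9 -22.9]
world [ 0.4978 -0.0131  0.028 ] jig mm -22.4 0.3 tool mm (x,z) [-62.  -55.8]
tcp jig mm 33.7 -61.9 jaw-jig deg -0.02 F jig [-0.25 -0.03] 0.57 z 0.1492 t 28.625
```

View pics/w24a.png

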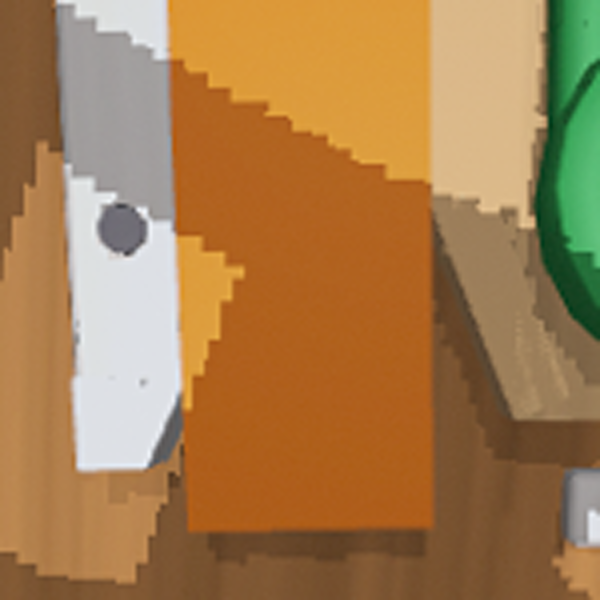

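```bash
python3 -c "
from station import manip
print(manip.sign_off())"
```

```text
the job is handed in; nothing more can be done
None
```

I slid three orange packing plates home one at a time, found the third snug, stopped there and handed the job in at about 28.6 s of the 61 s. No verdict was reported.

**First two plates:** both were loose. Drag stayed at about 2 N or less, and under 1 N for the last stretch. Force rose only when their noses met the back wall, at about 10 N; the first plate reached 24 N as I pushed it home.

**Third plate:** it peaked at 15 N as the nose wedged in, dragged at about 11 N falling to 5–6 N, then stopped on the back wall at 12.5 N. I took that as snug.

**Last pictures:**
- The three plates are packed tight between fence and block with no gaps.
- Their tails are level, 8–10 mm out of the mouth (nominal 10 mm).
- All three noses are at the back wall.
- The form is upright.
- The fourth plate is still standing where it started, in front of the jig.
- The gripper is clear at about 150 mm up. I did not go near the spool, jar or hammer, but did not measure them again at the end.

**Disagreements:**
- The wrist and top cameras put the jig origin about 1.5 mm apart, so I used the wrist camera.
- In the last wrist picture the fence-side edge of the first plate reads 2.6 mm too far towards the fence. I put that down to calibration error, because the plate lies flat against the fence.
- I could not read the plate-to-form force directly; I judged it from the drag.

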